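# Load power modules into an indexing test shuttle

### The job

Get the power modules on the bench ready for their test: pull the shuttle's spring plunger, slide the shuttle out from under the clear hood to its end hole and let the pin snap in. Then put every module that is there into a nest of the shuttle, any nest, and press it down fully home; when all are in, step the shuttle back in under the hood one hole at a time, letting the pin snap in at the middle hole, where the first contacts are made, and then at the last hole. Leave the other things on the bench alone.

Things in the scene. Friction and masses are not known exactly. Their poses are not given: they have to be found in the camera images.
- fixture: Indexing test fixture, fixed: aluminium base plate 156 x 330 x 12 mm with a grey shuttle sliding on two rails. Origin at bench height; y is the shuttle's sliding direction, +y towards the plunger, z up; the base spans y -145 to +185, x -78 to +78 mm. In its middle, under the shuttle, a dark steel strip has three holes for the plunger's pin: test, middle and load hole, 70 mm apart.
- hood (a point): Middle of the underside of the clear roof of the low hood at the fixture's -y end, 49 mm above the bench; the roof's top is 57 mm above it. The hood is open at both y ends and spans +-66 mm in y, +-78 mm in x about this point (axes as the fixture's). A module that is not pressed home does not pass under it.
- load_hole (a point): Load hole in the strip, fixture y +156 mm, 20 mm above the bench; the knob stands over it when the shuttle is at +0.070.
- test_hole (a point): Test hole in the strip, fixture y +16 mm, 20 mm above the bench; the knob stands over it when the shuttle is at -0.070.
- shuttle (a joint): Shuttle (112 x 132 mm, deck top 40 mm above the bench) along the fixture's y, m: +0.070 load hole (nests in the open), 0 middle hole, -0.070 test hole (nests under the hood); ends of travel +-0.074. 2.5 N friction; moved by its plunger knob, 86 mm to +y of the shuttle's centre. It starts between the test and the middle hole, the pin resting on the strip.
- plunger (a joint): Lift of the spring plunger, m: 0 (to 0.001) pin fully down in a hole; about 0.007 pin riding on the strip between holes; at most 0.013. Lift it above 0.008 to move the shuttle out of or past a hole. The spring pulls it down with 6 N at the bottom, 11 N at the top; let go within about 2 mm of a hole, it snaps in by itself.
- knob (a point): Middle of the plunger's pull knob, an upright black cylinder 24 mm in diameter, 22 mm tall, on the shuttle; it rises and travels with the plunger, and is 65 mm above the bench when the pin is in a hole. Pinch it across its diameter from above, pull straight up and carry the shuttle along by it. Below it is a collar of 18 mm diameter, top 52 mm above the bench.
- nest0 (a point): Nest at the -x +y corner of the shuttle: where the middle of a module's underside is when fully home, 7 mm below the deck; axes as the fixture's. Open pocket 35 (x) x 60 mm (y); the module lies level, long side along y, either way round. Nests are 62 mm apart. A black carrier in it holds a module 3.5 mm high at first; a push of over 5 N takes it down, and it stays down.
- nest1 (a point): Nest at the +x +y corner of the shuttle: where the middle of a module's underside is when fully home, 7 mm below the deck; axes as the fixture's. Open pocket 35 (x) x 60 mm (y); the module lies level, long side along y, either way round. Nests are 62 mm apart. A black carrier in it holds a module 3.5 mm high at first; a push of over 5 N takes it down, and it stays down.
- nest2 (a point): Nest at the -x -y corner of the shuttle: where the middle of a module's underside is when fully home, 7 mm below the deck; axes as the fixture's. Open pocket 35 (x) x 60 mm (y); the module lies level, long side along y, either way round. Nests are 62 mm apart. A black carrier in it holds a module 3.5 mm high at first; a push of over 5 N takes it down, and it stays down.
- nest3 (a point): Nest at the +x -y corner of the shuttle: where the middle of a module's underside is when fully home, 7 mm below the deck; axes as the fixture's. Open pocket 35 (x) x 60 mm (y); the module lies level, long side along y, either way round. Nests are 62 mm apart. A black carrier in it holds a module 3.5 mm high at first; a push of over 5 N takes it down, and it stays down.
- module0: Power module: black block with metal lid and a row of leads down each long side, 30 x 56 x 14 mm, about 45 g. Origin at the middle of its underside, z up, long side along y. Above the leads (8 to 14 mm up) it is 28 mm wide, the leads 32 mm. Home in a nest, its lid stands 7 mm above the deck. Two to four of the four modules are there (None at the start: absent).
- module1: Power module: black block with metal lid and a row of leads down each long side, 30 x 56 x 14 mm, about 45 g. Origin at the middle of its underside, z up, long side along y. Above the leads (8 to 14 mm up) it is 28 mm wide, the leads 32 mm. Home in a nest, its lid stands 7 mm above the deck. Two to four of the four modules are there (None at the start: absent).
- module2: Power module: black block with metal lid and a row of leads down each long side, 30 x 56 x 14 mm, about 45 g. Origin at the middle of its underside, z up, long side along y. Above the leads (8 to 14 mm up) it is 28 mm wide, the leads 32 mm. Home in a nest, its lid stands 7 mm above the deck. Two to four of the four modules are there (None at the start: absent).
- module3: Power module: black block with metal lid and a row of leads down each long side, 30 x 56 x 14 mm, about 45 g. Origin at the middle of its underside, z up, long side along y. Above the leads (8 to 14 mm up) it is 28 mm wide, the leads 32 mm. Home in a nest, its lid stands 7 mm above the deck. Two to four of the four modules are there (None at the start: absent).
- coil: Bystander, to be left where it is: small wound coil, 22 x 21 x 11 mm, between the modules. Origin at the middle of its underside (for the screwdriver, of its bounding box).
- spool: Bystander, to be left where it is: solder spool, 53 mm diameter, 34 mm tall. Origin at the middle of its underside (for the screwdriver, of its bounding box).
- driver: Bystander, to be left where it is: blue-handled screwdriver lying beyond the fixture, 146 x 24 x 24 mm. Origin at the middle of its underside (for the screwdriver, of its bounding box).
- bits: Bystander, to be left where it is: small closed dark box, 40 x 62 x 16 mm. Origin at the middle of its underside (for the screwdriver, of its bounding box).
Not all that is in view belongs to the job. What is shaped like the module3 but pink or yellow is not meant.

How it is judged:
By the outcome, as a careful person would: the job done as asked, in the order asked, and still so for the second after the job is handed in, with the robot touching nothing.
Of module0, module1, module2, module3 only 2 to 4 are there at a start; the rules pass over those that are not, and their reading is None.
At some moment in a run one of module0, module1, module2, module3 may be knocked a few centimetres aside while the robot is not near it.
Once in a run the grip may slacken for a moment while it holds something.
It also fails if it takes over 210 s, if anything falls off the work surface, if the arm or the gripper's body presses on something with over 40 N, if the wrist force passes 120 N, or if a joint passes its speed limit or range.

### The arm

A 7-joint arm with a two-finger parallel gripper is mounted at the origin on a cart in front of the work surface, level with it; the furniture and walls round the work are solid. World frame = base frame: x ahead of the robot, y to its left, z up, the work surface at z = 0. Lengths are in m, angles in rad, forces in N, time in s.
With the tool pointing down it reaches from about 0.4 to 0.85 m from the base axis. Payload 10.4 kg.
Tool frame: the origin (TCP) lies midway between the tips of the shut fingers; the grasp point (between the pads) lies 19 mm behind it; z points along the fingers, y is the line along which they close (so a half turn about z gives the same grasp; the last joint's range is limited). The gripper opens to 85 mm and grips with 20 to 120 N. Pads are 22 mm wide; open, the fingers measure 114 mm over their backs; the gripper's body (76 mm by 85 mm) begins 54 mm behind the grasp point. The pads swing forward as they close: fully open they stand 13 mm farther back than shut.
Start: joints at [-1.341, 0.332, -0.065, 1.46, 0.022, 1.35, -0.088], TCP at [0.156, 0.605, 0.231] pointing down, gripper open.
Joint ranges: [-2.6, 2.6], [-0.5, 2.12], [-1.47, 1.34], [0.16, 2.42], [-1.27, 4.41], [0.06, 2.06], [-2.6, 2.6]. Speed limits (rad/s): [2.22, 2.22, 2.79, 2.79, 3.14, 3.14, 3.14].

### API

Orientations are given as a unit quaternion [x, y, z, w].
In Python, from workcell import monitor, eyes, manip gives the robot as it stands.
- The arm moves only by the tool send_rows, never from a script. Its arguments are lists of equal length, an entry for each row: "offset": the shift along the tool's x, y, z in mm, a list of three; "roll": the turn about the tool's z in rad. In form: {"offset": [[tx, ty, tz], ...], "roll": [roll, ...]}. A call has exactly 5 rows; each row is the pose to reach, as a shift and turn from the pose commanded when the call began, along the tool's axes at that moment; what a row does not reach only later rows make up. A row lasts 1/12 s, in which the tool goes at most 41.7 mm and 7.16 degrees, less where a joint would pass 70% of its speed; a pose out of reach is approached as far as the arm can. A call with a gripper value outside its range is refused whole. "jaw" is the opening, from 0 (shut) to 1 (fully open), set as the call begins (left out, the last holds). The fingers move at their own pace and stop on an object; "newtons" is the grip in N (left out, the last holds). Time passes only in rows, so rows that repeat a pose let the fingers close, or fill a call up. It gives the time, the measured TCP pose, the force and the opening at its end, in the units of the state.
- monitor.get_obs(): the state, without advancing time (a new reading comes with each control period).
- eyes.camera(name): name is "scene" or "side" or "wrist"; returns (picture, depth): 400x640x3 uint8, blue, green, red; 400x640 float32, m along the optical axis (not along the pixel's ray), 0 where there is no reading.
- eyes.camera_params(name): a dict with "fovy" (degrees; the focal length in pixels is half the picture's height over the tangent of half this angle, whatever the lens; pixels are square), "cx", "cy" (the principal point, pixels), "R" (3x3) and "t" (3): a world point X has camera coordinates R X + t. Camera axes: x right, y down, z forward; pixel columns grow to the right and rows downward; lengths in m; the calibration is good to about 2 mm. A picture is of the moment at which its call begins: read the wrist's pose just before it. camera_params takes no time and is no camera call; for the wrist camera it gives the pose at the moment of the call.
- manip.hand_in(): hands the job in, once; it reports no verdict.
The state is a dict: "clock": time; "joint_pos": joint angles; "joint_velocities": joint speeds; "tau": joint torques, N m; "position": TCP position; "ee_rot": TCP orientation; "ft_force": force on the tool from outside, world axes, zero at the start; "torque": the same for the moment, N m; "grip_width": opening from 0.0 (shut) to 1.0 (fully open).
Only numpy, scipy, OpenCV 4.12 (cv2) and the standard library are available. Lean on these libraries where they do the work, as an engineer would, in place of code of your own. Each camera call takes 0.05 s, during which the arm holds its last target. There are 200 camera calls.

## Working session

There is one attempt and no reset: what is moved stays moved. The work goes in short steps, Python scripts to look and compute and a tool call to move; the robot and the scene stay as the last step left them, time stands still between calls to the robot, and variables do not carry over. Pictures are saved under pics/ and viewed, on a budget of 14 in all, crops included, one or two more only if the job needs it, and the job is handed in when it is done.

Besides the shell and the picture viewer there is one more tool, called after ">>>" in YAML: its name, and indented under it one key for each argument. send_rows: Moves the arm, as the interface text tells. Its arguments: {"type":"object","properties":{"offset":{"type":"array"},"roll":{"type":"array"},"jaw":{"type":"number"},"newtons":{"type":"number"}},"required":["offset","roll"]}

```bash
mkdir -p pics; ls; cat > h.py <<'E'
import numpy as np, cv2
from workcell import monitor, eyes, manip
from scipy.spatial.transform import Rotation as Rn
def K(p,h=400):
    f=200/np.tan(np.radians(p["fovy"])/2); return f,p["cx"],p["cy"]
def shot(n):
    p=eyes.camera_params(n); im,d=eyes.camera(n); return im,d,p
def ray(p,uv,z):
    f,cx,cy=K(p); R=np.array(p["R"]);t=np.array(p["t"]);o=-R.T@t
    uv=np.atleast_2d(uv).astype(float)
    d=np.c_[(uv[:,0]-cx)/f,(uv[:,1]-cy)/f,np.ones(len(uv))]@R
    return o+d*((z-o[2])/d[:,2])[:,None]
def cloud(p,d):
    f,cx,cy=K(p);v,u=np.mgrid[:400,:640]
    c=np.stack([(u-cx)/f*d,(v-cy)/f*d,d],-1)
    return (c-np.array(p["t"]))@np.array(p["R"])
def proj(p,X):
    f,cx,cy=K(p);c=np.atleast_2d(X)@np.array(p["R"]).T+np.array(p["t"])
    return np.c_[c[:,0]/c[:,2]*f+cx,c[:,1]/c[:,2]*f+cy]
E
python3 - <<'E'
from h import *
for n in("scene","side","wrist"):
    im,d,p=shot(n);cv2.imwrite(f"pics/{n}0.png",im);np.savez(f"{n}0.npz",im=im,d=d,**p)
    print(n,p["fovy"],-np.array(p["R"]).T@p["t"],np.round(p["R"],2).tolist(),(d==0).mean())
o=monitor.get_obs();print(o)
E
```

```text
pics
scene 42.225952029243935 [-0.3272528   0.85345245  1.21377921] [[-0.72, -0.69, -0.0], [-0.48, 0.5, -0.72], [0.5, -0.52, -0.69]] 0.005875
side 44.62660654556323 [ 0.07741992 -1.04985083  0.55372209] [[0.92, -0.39, -0.0], [-0.16, -0.36, -0.92], [0.36, 0.85, -0.39]] 0.00396875
wrist 67.48645445300677 [0.07810782 0.62526998 0.37371988] [[0.25, 0.97, -0.0], [0.92, -0.24, 0.32], [0.31, -0.08, -0.95]] 0.00378515625
{'clock': 0.15, 'joint_pos': array([-1.34062437,  0.33274453, -0.06474354,  1.46073133,  0.02161442,
        1.34990043, -0.08852383]), 'joint_velocities': array([ 0.00129314, -0.00190083, -0.00092861, -0.00236976, -0.00132818,
        0.00066087,  0.00145979]), 'tau': array([ 8.78954143e-04, -6.25831962e+01,  4.93590545e-02, -3.91849923e+01,
        1.61871087e-02,  7.52071675e-03,  4.09155120e-05]), 'position': array([0.15621486, 0.60487504, 0.23069583]), 'ee_rot': array([ 1.26031382e-01,  9.92026106e-01, -5.41787299e-04, -4.57980560e-05]), 'ft_force': array([ 0.13403296, -0.23859266,  0.02022963]), 'torque': array([ 0.02030703, -0.00949768,  0.0120586 ]), 'grip_width': 0.9981693824279549}
```

View pics/scene0.png

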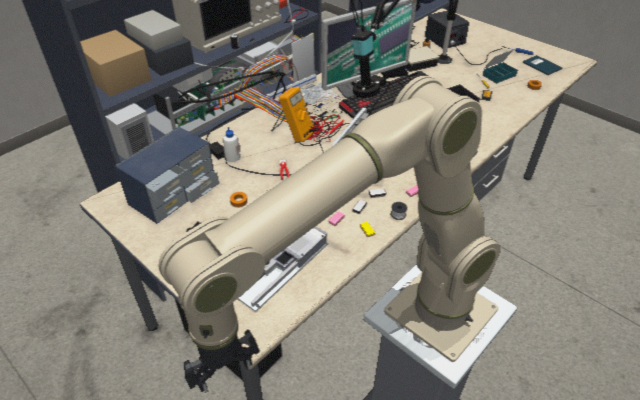

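View pics/side0.png

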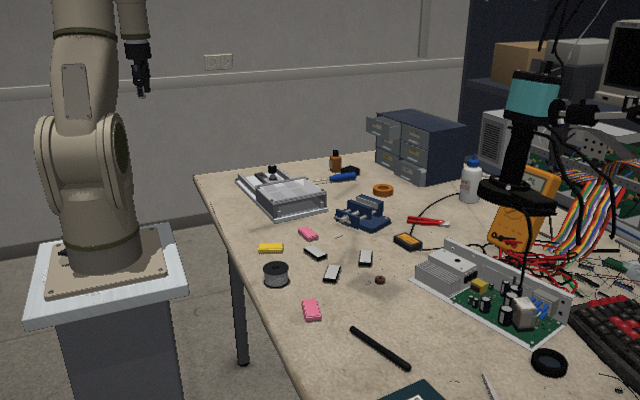

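The side view shows the fixture at (282,190), with its knob at (272,168). Three modules are at (316,253), (332,273) and (366,258), the coil is at (380,280) and the spool at (276,273). There are also pink and yellow decoys.

```bash
python3 - <<'E'
from h import *
z=dict(np.load("side0.npz"));p=z;C=cloud(p,z["d"])
for n,uv in dict(m_a=(316,253),m_b=(332,273),m_c=(366,258),coil=(380,280),spool=(276,266),knob=(272,168),pink1=(308,234),pink2=(312,310),yel=(271,248),blue=(362,210),hoodc=(290,192)).items():
    print(n,np.round(C[uv[1],uv[0]],3), np.round(ray(p,uv,0.012)[0],3))
cv2.imwrite("pics/sidecrop.png",cv2.resize(z["im"][150:320,220:410],None,fx=4,fy=3.5,interpolation=cv2.INTER_CUBIC)[:600,:800])
E
```

```text
m_a [ 0.429 -0.173  0.014] [ 0.43  -0.17   0.012]
m_b [ 0.429 -0.261  0.013] [ 0.429 -0.26   0.012]
m_c [ 0.521 -0.236  0.013] [ 0.522 -0.234  0.012]
coil [ 0.51  -0.318  0.009] [ 0.507 -0.323  0.012]
spool [ 0.322 -0.219  0.032] [ 0.332 -0.187  0.012]
knob [0.457 0.227 0.078] [0.509 0.405 0.012]
pink1 [ 0.448 -0.077  0.011] [ 0.447 -0.078  0.012]
pink2 [ 0.345 -0.36   0.012] [ 0.345 -0.36   0.012]
yel [ 0.345 -0.11   0.013] [ 0.345 -0.108  0.012]
blue [ 0.6   -0.062  0.04 ] [ 0.629 -0.007  0.012]
hoodc [0.464 0.094 0.053] [0.495 0.187 0.012]
```

View pics/sidecrop.png

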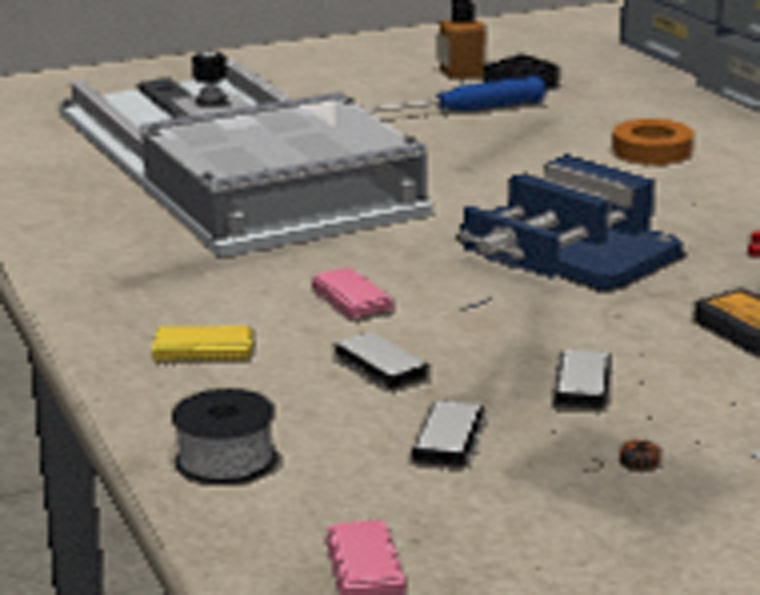

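Three modules are there, no fourth in view. I'll move the wrist over the fixture for a close look.

>>> send_rows:
  offset:
    - [-26,-22,-4]
    - [-51,-43,-8]
    - [-77,-65,-12]
    - [-102,-86,-16]
    - [-128,-108,-20]
  roll: [0,0,0,0,0]

```text
clock: 0.57
position: [0.2538, 0.4671, 0.2512]
ee_rot: [0.126, 0.992, -0.0, -0.0]
ft_force: [1.0, -0.5, 0.7]
grip_width: 0.998
```

>>> send_rows:
  offset:
    - [-26,-22,-4]
    - [-51,-43,-8]
    - [-77,-65,-12]
    - [-102,-86,-16]
    - [-128,-108,-20]
  roll: [0,0,0,0,0]

```text
clock: 0.98
position: [0.3506, 0.3305, 0.2714]
ee_rot: [0.126, 0.992, 0.0, -0.0]
ft_force: [0.2, 1.0, 0.4]
grip_width: 1.001
```

>>> send_rows:
  offset:
    - [-26,-22,-4]
    - [-51,-43,-8]
    - [-77,-65,-12]
    - [-102,-86,-16]
    - [-128,-108,-20]
  roll: [0.088,0.176,0.264,0.352,0.44]

```text
clock: 1.4
position: [0.4476, 0.194, 0.2915]
ee_rot: [0.341, 0.94, 0.0, -0.0]
ft_force: [1.0, 1.4, -0.6]
grip_width: 0.998
```

>>> send_rows:
  offset:
    - [0,0,0]
    - [0,0,0]
    - [0,0,0]
    - [0,0,0]
    - [0,0,0]
  roll: [0.088,0.176,0.264,0.352,0.44]

```text
clock: 1.82
position: [0.447, 0.1953, 0.2911]
ee_rot: [0.539, 0.843, -0.0, -0.0]
ft_force: [0.4, 0.6, 0.3]
grip_width: 0.995
```

>>> send_rows:
  offset:
    - [0,0,0]
    - [0,0,0]
    - [0,0,0]
    - [0,0,0]
    - [0,0,0]
  roll: [0.088,0.176,0.264,0.352,0.44]

```text
clock: 2.23
position: [0.4469, 0.1954, 0.2911]
ee_rot: [0.709, 0.705, -0.0, -0.0]
ft_force: [0.6, 0.4, -0.6]
grip_width: 1.0
```

```bash
python3 - <<'E'
from h import *
im,d,p=shot("wrist");cv2.imwrite("pics/w1.png",im);np.savez("w1.npz",im=im,d=d,**p)
o=monitor.get_obs();print(o["clock"],o["position"],o["ee_rot"],o["joint_pos"],o["ft_force"])
E
```

```text
2.2833 [0.44693623 0.19536304 0.29113967] [ 7.11594168e-01  7.02590719e-01 -1.24171169e-04 -8.12652380e-05] [-0.82183119 -0.01339644  0.31510076  1.73183392  0.00410676  1.42277981
 -0.52009657] [-0.01777667  0.42234449 -0.19822962]
```

View pics/w1.png

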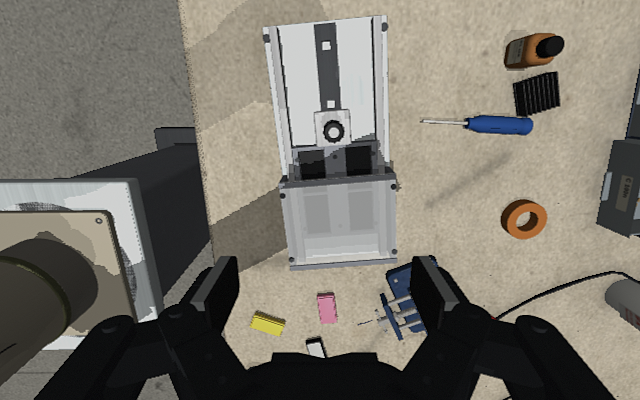

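The wrist view shows the fixture from above: knob at (333,130), load hole at (326,46), middle hole at (331,104), hood over (285..397, 180..265).

```bash
python3 - <<'E'
from h import *
z=dict(np.load("w1.npz"));p=z;C=cloud(p,z["d"]);im=z["im"]
def near(uv,thr,br,r=7):
    g=cv2.cvtColor(im,cv2.COLOR_BGR2GRAY);x,y=uv;s=g[y-r:y+r+1,x-r:x+r+1]
    m=(s>thr) if br else (s<thr); v,u=np.nonzero(m);print(uv,m.sum(),u.mean()+x-r,v.mean()+y-r);return u.mean()+x-r,v.mean()+y-r
a=near((326,46),150,1);b=near((331,104),150,1)
A,B=ray(p,[a,b],0.02);print(A,B,np.linalg.norm(A-B))
# knob by depth
m=(C[...,2]>.06)&(C[...,2]<.1);m[:90]=0;m[175:]=0;m[:,:300]=0;m[:,370:]=0
q=C[m];print("knob",q.mean(0),np.median(q[:,2]),q.min(0),q.max(0))
t=q[q[:,2]>np.percentile(q[:,2],50)-.002];print((t.min(0)+t.max(0))/2)
for uv in((265,25),(386,16),(290,270),(397,262)):print(uv,np.round(ray(p,uv,0.012)[0],4),np.round(C[uv[1],uv[0]],3))
# nest deck
print(C[135,318],C[164,334])
E
```

```text
(326, 46) 66 325.75757575757575 45.621212121212125
(331, 104) 64 330.9375 104.9375
[0.45041748 0.33877893 0.02      ] [0.45688173 0.26814388 0.02      ] 0.07093022845463812
knob [0.45861329 0.24003592 0.08256398] 0.08326516293810737 [0.44636972 0.22662108 0.06443308] [0.47094246 0.25204264 0.08647916]
[0.45860027 0.23939121 0.08392816]
(265, 25) [0.3749 0.3637 0.012 ] [0.373 0.366 0.001]
(386, 16) [0.525  0.3724 0.012 ] [0.525 0.372 0.013]
(290, 270) [0.3909 0.0136 0.012 ] [ 0.389  0.006 -0.   ]
(397, 262) [0.5628 0.0271 0.012 ] [0.551 0.053 0.055]
[0.43971115 0.2315285  0.04064189] [0.46054015 0.19334399 0.04107602]
```

```bash
cat >> h.py <<'E'
def go(*tg):  # (x,y,z,az deg of tool x) sequence -> offsets relative to the previous pose
    o=monitor.get_obs();P=o["position"];q=o["ee_rot"]; az=np.degrees(2*np.arctan2(q[1],q[0]))
    print("at",o["clock"],np.round(P,4),"az",round(az,2),"F",np.round(o["ft_force"],1),"w",round(o["grip_width"],3),"q7",round(o["joint_pos"][6],2))
    for x,y,z_,a in tg:
        D=np.array([x,y,z_])-P;r=np.radians(az)
        X=np.array([np.cos(r),np.sin(r)]);Y=np.array([np.sin(r),-np.cos(r)])
        print("->",np.round([D[:2]@X*1e3,D[:2]@Y*1e3,-D[2]*1e3],1),"roll",round(np.radians((az-a+180)%360-180),3))
        P=np.array([x,y,z_]);az=a
E
python3 - <<'E'
from h import *
go((.4588,.2393,.12,94.7),(.4588,.2393,.054,94.7))
E
```

```text
at 2.2833 [0.4469 0.1954 0.2911] az 89.27 F [-0.   0.4 -0.2] w 1.0 q7 -0.52
-> [ 44.1  11.3 171.1] roll -0.095
-> [ 0.  0. 66.] roll 0.0
```

>>> send_rows:
  offset:
    - [9,2,34]
    - [18,5,68]
    - [27,7,103]
    - [36,9,137]
    - [44,11,171]
  roll: [-0.02,-0.04,-0.06,-0.08,-0.095]

```text
clock: 2.7
position: [0.458, 0.2398, 0.1187]
ee_rot: [0.672, 0.74, 0.0, -0.0]
ft_force: [0.0, 0.6, -0.9]
grip_width: 0.998
```

>>> send_rows:
  offset:
    - [0,0,15]
    - [0,0,30]
    - [0,0,45]
    - [0,0,60]
    - [0,0,66]
  roll: [0,0,0,0,0]

```text
clock: 3.12
position: [0.4571, 0.2388, 0.0523]
ee_rot: [0.673, 0.74, -0.001, -0.0]
ft_force: [-1.3, -0.8, -0.3]
grip_width: 1.002
```

>>> send_rows:
  offset:
    - [0,0,0]
    - [0,0,0]
    - [0,0,0]
    - [0,0,0]
    - [0,0,0]
  roll: [0,0,0,0,0]
  jaw: 0.05
  newtons: 60

```text
clock: 3.53
position: [0.4586, 0.2397, 0.0551]
ee_rot: [0.673, 0.739, 0.001, 0.0]
ft_force: [0.6, 0.0, 0.3]
grip_width: 0.302
```

>>> send_rows:
  offset:
    - [0,0,0]
    - [0,0,0]
    - [0,0,0]
    - [0,0,0]
    - [0,0,0]
  roll: [0,0,0,0,0]

```text
clock: 3.95
position: [0.4579, 0.2397, 0.0551]
ee_rot: [0.673, 0.739, 0.0, -0.0]
ft_force: [-4.9, -0.5, 7.2]
grip_width: 0.261
```

```bash
python3 - <<'E'
from h import *
go()
im,d,p=shot("wrist");cv2.imwrite("pics/w2.png",im)
E
```

```text
at 3.95 [0.4579 0.2397 0.0551] az 95.35 F [-4.9 -0.5  7.2] w 0.261 q7 -0.4
```

View pics/w2.png

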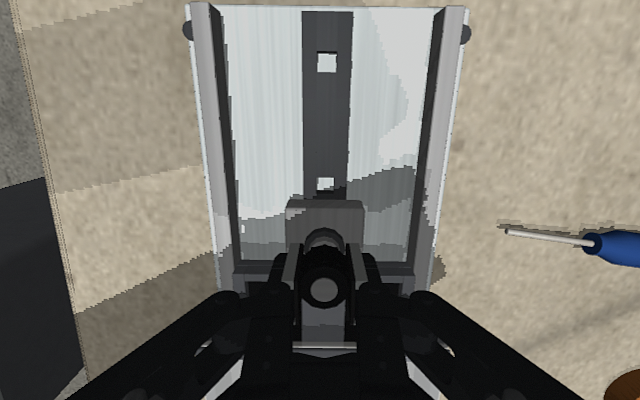

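The knob is held (width 22 mm), and the strip runs vertically in the image, so the tool is aligned with the fixture. The load hole is at (327,62) and the middle hole at (326,184).

```bash
python3 - <<'E'
from h import *
im=cv2.imread("pics/w2.png");p=eyes.camera_params("wrist")
g=cv2.cvtColor(im,cv2.COLOR_BGR2GRAY)
H=[]
for x,y in((327,62),(326,184)):
    v,u=np.nonzero(g[y-13:y+14,x-15:x+16]>140);print(len(u));H.append((u.mean()+x-15,v.mean()+y-13))
A,B=ray(p,H,.02);print(H,A,B,np.linalg.norm(A-B),np.degrees(np.arctan2(*(A-B)[1::-1])))
go((A[0],A[1],.0551,95.35))
E
```

```text
328
170
[(np.float64(326.1768292682927), np.float64(62.756097560975604)), (np.float64(324.56470588235294), np.float64(182.8764705882353))] [0.45046963 0.3390931  0.02      ] [0.45590152 0.27139896 0.02      ] 0.06791171615072371 94.58767334956094
at 4.0 [0.4579 0.2397 0.0551] az 95.35 F [-4.5 -1.2  7.2] w 0.258 q7 -0.4
-> [99.7  1.8  0. ] roll -0.0
```

>>> send_rows:
  offset:
    - [0,0,-1]
    - [0,0,-2]
    - [0,0,-3]
    - [0,0,-4]
    - [0,0,-4.5]
  roll: [0,0,0,0,0]

```text
clock: 4.42
position: [0.4579, 0.2394, 0.0585]
ee_rot: [0.673, 0.739, -0.0, -0.0]
ft_force: [2.0, 2.2, -10.4]
grip_width: 0.262
```

>>> send_rows:
  offset:
    - [3,0,0]
    - [7,0,0]
    - [12,0,0]
    - [17,0,0]
    - [22,0.3,0]
  roll: [0,0,0,0,0]

```text
clock: 4.83
position: [0.4561, 0.2615, 0.0585]
ee_rot: [0.674, 0.739, -0.0, -0.0]
ft_force: [-0.1, -2.9, -10.2]
grip_width: 0.255
```

```bash
python3 - <<'E'
from h import *
go((.45047,.33909,.0596,95.35))
E
```

```text
at 4.8333 [0.4561 0.2615 0.0585] az 95.32 F [ -0.1  -2.9 -10.2] w 0.255 q7 -0.44
-> [77.7  1.6 -1.1] roll -0.001
```

>>> send_rows:
  offset:
    - [7,0.2,0]
    - [14,0.3,0]
    - [22,0.5,0]
    - [30,0.6,0]
    - [38,0.8,0]
  roll: [0,0,0,0,0]

```text
clock: 5.25
position: [0.453, 0.3001, 0.0585]
ee_rot: [0.673, 0.739, -0.0, -0.0]
ft_force: [-2.6, -3.8, -10.1]
grip_width: 0.259
```

>>> send_rows:
  offset:
    - [9,0.2,0]
    - [18,0.4,0]
    - [27,0.5,0]
    - [34,0.7,0]
    - [39,0.8,0]
  roll: [0,0,0,0,0]

```text
clock: 5.67
position: [0.4499, 0.3395, 0.0585]
ee_rot: [0.673, 0.74, -0.0, -0.0]
ft_force: [-4.6, -2.8, -10.6]
grip_width: 0.258
```

```bash
python3 - <<'E'
from h import *
go((.45047,.33909,.0596,95.35))
E
```

```text
at 5.6667 [0.4499 0.3395 0.0585] az 95.4 F [ -4.6  -2.8 -10.6] w 0.258 q7 -0.55
-> [-0.4  0.5 -1.1] roll 0.001
```

>>> send_rows:
  offset:
    - [0,0,2]
    - [0,0,4]
    - [0,0,6]
    - [0,0,8]
    - [0,0,9]
  roll: [0,0,0,0,0]

```text
clock: 6.08
position: [0.4499, 0.3401, 0.0499]
ee_rot: [0.673, 0.74, 0.001, -0.001]
ft_force: [-6.8, 2.5, -7.4]
grip_width: 0.26
```

>>> send_rows:
  offset:
    - [0,0,0]
    - [0,0,0]
    - [0,0,0]
    - [0,0,0]
    - [0,0,0]
  roll: [0,0,0,0,0]
  jaw: 0.7

```text
clock: 6.5
position: [0.4517, 0.3385, 0.0505]
ee_rot: [0.674, 0.739, 0.001, 0.0]
ft_force: [-0.0, -0.3, -0.2]
grip_width: 0.701
```

>>> send_rows:
  offset:
    - [0,0,-25]
    - [0,0,-60]
    - [0,0,-95]
    - [0,0,-130]
    - [0,0,-165]
  roll: [0,0,0,0,0]

```text
clock: 6.92
position: [0.451, 0.3379, 0.217]
ee_rot: [0.674, 0.739, 0.001, 0.0]
ft_force: [0.1, 0.6, 1.3]
grip_width: 0.698
```

>>> send_rows:
  offset:
    - [-35,0,-14]
    - [-70,0,-28]
    - [-105,0,-42]
    - [-140,0,-56]
    - [-175,0,-70]
  roll: [0,0,0,0,0]

```text
clock: 7.33
position: [0.4672, 0.1621, 0.2859]
ee_rot: [0.674, 0.739, 0.001, 0.0]
ft_force: [0.9, 0.6, 0.4]
grip_width: 0.701
```

```bash
python3 - <<'E'
from h import *
go()
im,d,p=shot("wrist");cv2.imwrite("pics/w3.png",im);np.savez("w3.npz",im=im,d=d,**p)
E
```

```text
at 7.3333 [0.4672 0.1621 0.2859] az 95.31 F [0.9 0.6 0.4] w 0.701 q7 -0.33
```

View pics/w3.png

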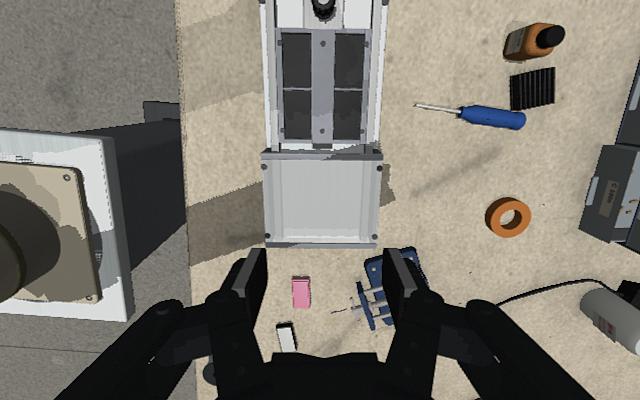

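The shuttle is out: four dark pockets at about (297,60), (349,58), (297,115) and (348,113), with the knob at (323,8).

```bash
python3 - <<'E'
from h import *
z=dict(np.load("w3.npz"));p=z;C=cloud(p,z["d"]);im=z["im"]
g=cv2.cvtColor(im,cv2.COLOR_BGR2GRAY)
m=((g<95)).astype(np.uint8);roi=np.zeros_like(m);roi[28:146,272:372]=1;m*=roi
n,l,s,c=cv2.connectedComponentsWithStats(m)
cs=[]
for i in range(1,n):
    if s[i,4]>300:
        (cu,cv),wh,a=cv2.minAreaRect(np.argwhere(l==i)[:,::-1].astype(np.float32))
        print(s[i],np.round(c[i],1),(cu,cv),wh,a,np.round(ray(p,(cu,cv),.039)[0],4)); cs.append(ray(p,c[i],.039)[0])
print(np.mean(cs,0))
k=C[0:22,305:342].reshape(-1,3);k=k[(k[:,2]>.06)&(k[:,2]<.1)];print("knob z",np.percentile(k[:,2],[10,50,90]),k.mean(0))
m2=C[50,297],C[50,350],C[60,323];print(m2)
E
```

```text
[ 278   32   33   56 1617] [295.8  59.3] (294.0, 59.5) (55.0, 32.0) 90.0 [0.4208 0.2835 0.039 ]
[ 334   33   35   56 1625] [348.9  59.8] (350.5264587402344, 60.3924560546875) (33.40322494506836, 55.38246154785156) 2.4895529747009277 [0.4879 0.2888 0.039 ]
[ 281   89   31   51 1353] [296.8 114.3] (296.6972351074219, 114.17398071289062) (30.34956169128418, 49.299530029296875) 2.12109637260437 [0.4279 0.2212 0.039 ]
[ 333   90   31   50 1393] [346.9 114.6] (348.0, 114.5) (49.0, 30.0) 90.0 [0.4921 0.2268 0.039 ]
[0.45691604 0.25520363 0.039     ]
knob z [0.06579046 0.07570508 0.07747164] [0.45144734 0.33272946 0.07361722]
(array([0.42363187, 0.29417819, 0.03820643]), array([0.48606506, 0.30013889, 0.0367755 ]), array([0.45523107, 0.28591792, 0.041257  ]))
```

>>> send_rows:
  offset:
    - [-30,-6,0]
    - [-70,-12,0]
    - [-110,-18,0]
    - [-145,-25,0]
    - [-175,-32,0]
  roll: [0,0,0,0,0]

```text
clock: 7.8
position: [0.4513, -0.016, 0.2851]
ee_rot: [0.674, 0.739, 0.001, 0.0]
ft_force: [1.4, -0.9, 0.8]
grip_width: 0.702
```

>>> send_rows:
  offset:
    - [-30,-1,0]
    - [-70,-2,0]
    - [-110,-3,0]
    - [-145,-4,0]
    - [-175,-5,0]
  roll: [0,0,0,0,0]

```text
clock: 8.22
position: [0.4626, -0.1909, 0.2854]
ee_rot: [0.674, 0.739, 0.001, 0.001]
ft_force: [0.5, -0.1, 0.0]
grip_width: 0.697
```

```bash
cat >> h.py <<'E'
def mods(im,d,p):
    C=cloud(p,d);hs=cv2.cvtColor(im,cv2.COLOR_BGR2HSV)
    m=((hs[...,1]<40)&(hs[...,2]>90)&(C[...,2]>.006)&(C[...,2]<.022)&(d>0)).astype(np.uint8)
    m=cv2.morphologyEx(m,cv2.MORPH_OPEN,np.ones((3,3)))
    for c in cv2.findContours(m,cv2.RETR_EXTERNAL,cv2.CHAIN_APPROX_NONE)[0]:
        if cv2.contourArea(c)<150: continue
        X=ray(p,c[:,0,:],.014)[:,:2]; (cx,cy),(w,h),a=cv2.minAreaRect((X*1000).astype(np.float32))
        if w>h: a+=90
        w,h=sorted((w,h))
        if 18<w<36 and 40<h<65: print("mod",round(cx/1e3,4),round(cy/1e3,4),"wh",round(w),round(h),"long az",round((a+90)%180,1),"px",c[:,0].mean(0).astype(int))
E
python3 - <<'E'
from h import *
go()
im,d,p=shot("wrist");cv2.imwrite("pics/w4.png",im);np.savez("w4.npz",im=im,d=d,**p)
mods(im,d,p)
E
```

```text
at 8.2167 [ 0.4626 -0.1909  0.2854] az 95.22 F [ 0.5 -0.1  0. ] w 0.697 q7 0.4
mod 0.4302 -0.2538 wh 24 52 long az 55.0 px [297 199]
mod 0.524 -0.2246 wh 24 51 long az 58.9 px [364 185]
mod 0.4313 -0.1582 wh 24 52 long az 104.1 px [302 133]
```

View pics/w4.png

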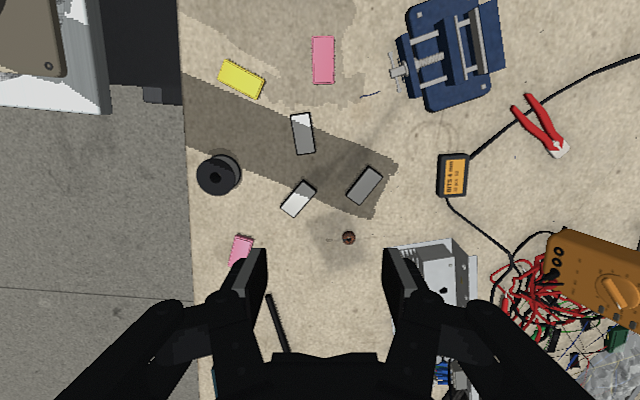

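The view shows three modules, at (302,133), (297,199) and (364,185), the coil at (348,238), and the pink and yellow decoys. I'll take module A at (302,133) first.

```bash
python3 - <<'E'
from h import *
go((.4313,-.1582,.11,104.1),(.4313,-.1582,.007,104.1))
E
```

```text
at 8.2667 [ 0.4619 -0.1962  0.2855] az 94.93 F [-4.2 -2.1 -0.3] w 0.703 q7 0.41
-> [ 40.5 -27.2 175.5] roll -0.16
-> [  0.   0. 103.] roll 0.0
```

>>> send_rows:
  offset:
    - [8,-5,16]
    - [16,-11,32]
    - [24,-16,48]
    - [30,-20,60]
    - [30,-22,60]
  roll: [-0.03,-0.06,-0.1,-0.13,-0.16]

```text
clock: 8.68
position: [0.4368, -0.1588, 0.2227]
ee_rot: [0.611, 0.791, -0.0, -0.001]
ft_force: [-0.0, -0.5, 0.2]
grip_width: 0.697
```

>>> send_rows:
  offset:
    - [0,0,0]
    - [0,0,0]
    - [0,0,0]
    - [0,0,0]
    - [0,0,0]
  roll: [0,0,0,0,0]

```text
clock: 9.1
position: [0.4384, -0.1604, 0.2251]
ee_rot: [0.613, 0.79, 0.0, 0.0]
ft_force: [0.5, 0.2, -0.7]
grip_width: 0.701
```

```bash
python3 - <<'E'
from h import *
im,d,p=shot("wrist");np.savez("w5.npz",im=im,d=d,**p)
mods(im,d,p)
go((.4313,-.1582,.11,104.1),(.4313,-.1582,.007,104.1))
E
```

```text
mod 0.4303 -0.2533 wh 24 53 long az 54.9 px [300 234]
mod 0.5242 -0.2249 wh 25 52 long az 59.2 px [375 231]
mod 0.431 -0.1583 wh 24 51 long az 103.4 px [317 165]
at 9.15 [ 0.4383 -0.1603  0.225 ] az 104.46 F [-0.9 -0.6 -0.8] w 0.7 q7 0.47
-> [  3.8  -6.3 115. ] roll 0.006
-> [  0.   0. 103.] roll 0.0
```

>>> send_rows:
  offset:
    - [1,-2,25]
    - [2,-4,55]
    - [3,-6,85]
    - [3.8,-6.5,115]
    - [3.8,-6.5,125]
  roll: [0,0.01,0.015,0.015,0.015]

```text
clock: 9.57
position: [0.4287, -0.1577, 0.0966]
ee_rot: [0.618, 0.786, -0.001, -0.002]
ft_force: [-0.8, 0.8, -0.7]
grip_width: 0.701
```

>>> send_rows:
  offset:
    - [0,0,25]
    - [0,0,50]
    - [0,0,75]
    - [0,0,88]
    - [0,0,93]
  roll: [0,0,0,0,0]

```text
clock: 9.98
position: [0.4303, -0.158, 0.0056]
ee_rot: [0.618, 0.786, -0.001, -0.001]
ft_force: [-0.3, 0.4, 0.5]
grip_width: 0.702
```

>>> send_rows:
  offset:
    - [0,0,0]
    - [0,0,0]
    - [0,0,0]
    - [0,0,0]
    - [0,0,0]
  roll: [0,0,0,0,0]

```text
clock: 10.4
position: [0.4315, -0.1581, 0.0076]
ee_rot: [0.618, 0.786, 0.001, 0.001]
ft_force: [0.1, 0.3, -0.1]
grip_width: 0.698
```

>>> send_rows:
  offset:
    - [0,0,0]
    - [0,0,0]
    - [0,0,0]
    - [0,0,0]
    - [0,0,0]
  roll: [0,0,0,0,0]
  jaw: 0.15
  newtons: 40

```text
clock: 10.82
position: [0.4311, -0.1581, 0.0073]
ee_rot: [0.618, 0.786, 0.0, -0.0]
ft_force: [-2.8, 1.8, 8.4]
grip_width: 0.307
```

>>> send_rows:
  offset:
    - [0,0,0]
    - [0,0,0]
    - [0,0,0]
    - [0,0,0]
    - [0,0,0]
  roll: [0,0,0,0,0]

```text
clock: 11.23
position: [0.4311, -0.1581, 0.0073]
ee_rot: [0.618, 0.786, 0.0, -0.0]
ft_force: [-2.8, 0.6, 8.8]
grip_width: 0.307
```

```bash
python3 - <<'E'
from h import *
go()
im,d,p=shot("wrist");cv2.imwrite("pics/w6.png",im);np.savez("w6.npz",im=im,d=d,**p)
E
```

```text
at 11.2333 [ 0.4311 -0.1581  0.0073] az 103.63 F [-2.8  0.6  8.8] w 0.307 q7 0.74
```

View pics/w6.png

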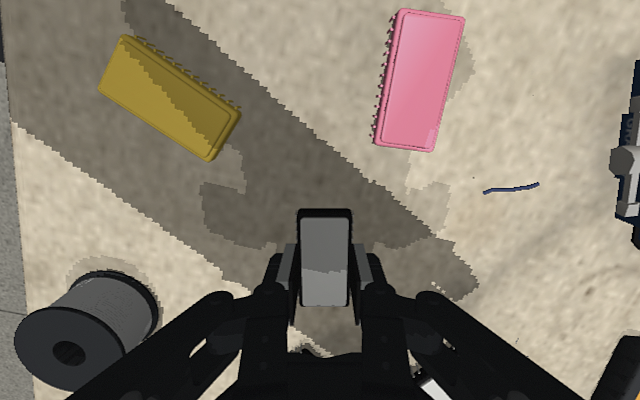

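The module is held on its upper body (opening 0.307, about 28 mm), with the lid at px rows 218–305. I'll measure its offset in the grip, then lift.

```bash
cat >> h.py <<'E'
def held(im,p,z,box=(270,380,180,330)):
    x0,x1,y0,y1=box;hs=cv2.cvtColor(im,cv2.COLOR_BGR2HSV)[y0:y1,x0:x1]
    m=((hs[...,1]<40)&(hs[...,2]>95)&(hs[...,2]<256)).astype(np.uint8)
    c=max(cv2.findContours(m,cv2.RETR_EXTERNAL,cv2.CHAIN_APPROX_NONE)[0],key=cv2.contourArea)[:,0,:]+[x0,y0]
    X=ray(p,c,z)[:,:2];(cx,cy),wh,a=cv2.minAreaRect((X*1000).astype(np.float32))
    o=monitor.get_obs();q=o["ee_rot"];r=2*np.arctan2(q[1],q[0]);D=np.array([cx,cy])-o["position"][:2]*1e3
    print("px",c.min(0),c.max(0),"held centre",cx,cy,"wh",wh,a,"offset tool x,y mm",D@[np.cos(r),np.sin(r)],D@[np.sin(r),-np.cos(r)])
E
python3 - <<'E'
from h import *
z=dict(np.load("w6.npz"));held(z["im"],z,.014)
go((.4311,-.1581,.16,103.63),(.458,.2,.20,95.3))
E
```

```text
px [301 219] [347 306] held centre 431.8733215332031 -158.62326049804688 wh (23.67621612548828, 51.26139450073242) 13.600353240966797 offset tool x,y mm -0.7330603049293904 0.6504418817054677
at 11.2833 [ 0.4311 -0.1581  0.0073] az 103.63 F [-2.5  1.1 10.3] w 0.31 q7 0.74
-> [  -0.     0.  -152.7] roll 0.0
-> [341.7 110.5 -40. ] roll 0.145
```

>>> send_rows:
  offset:
    - [0,0,-12]
    - [0,0,-42]
    - [0,0,-80]
    - [0,0,-118]
    - [0,0,-153]
  roll: [0,0,0,0,0]
  newtons: 80

```text
clock: 11.7
position: [0.4304, -0.1587, 0.1617]
ee_rot: [0.619, 0.786, -0.0, 0.0]
ft_force: [1.3, 0.6, -0.2]
grip_width: 0.292
```

>>> send_rows:
  offset:
    - [20,6,-2]
    - [45,15,-5]
    - [72,23,-8]
    - [100,32,-11]
    - [128,41,-15]
  roll: [0,0,0,0,0]

```text
clock: 12.12
position: [0.4402, -0.0229, 0.1749]
ee_rot: [0.618, 0.786, 0.0, -0.0]
ft_force: [0.7, 1.1, -0.1]
grip_width: 0.294
```

>>> send_rows:
  offset:
    - [28,9,-3]
    - [56,18,-6]
    - [84,27,-10]
    - [106,34,-12]
    - [114,37,-13]
  roll: [0.03,0.06,0.09,0.12,0.145]

```text
clock: 12.53
position: [0.4493, 0.0991, 0.188]
ee_rot: [0.673, 0.74, 0.0, -0.0]
ft_force: [-0.5, -0.0, 0.5]
grip_width: 0.293
```

>>> send_rows:
  offset:
    - [28,-4,-3]
    - [56,-8,-6]
    - [78,-12,-9]
    - [94,-15,-12]
    - [100,-16,-12]
  roll: [0,0,0,0,0]

```text
clock: 12.95
position: [0.4236, 0.196, 0.2001]
ee_rot: [0.672, 0.74, 0.0, -0.0]
ft_force: [-0.6, 0.4, 0.0]
grip_width: 0.292
```

>>> send_rows:
  offset:
    - [0,0,0]
    - [0,0,0]
    - [0,0,0]
    - [0,0,0]
    - [0,0,0]
  roll: [0,0,0,0,0]

```text
clock: 13.37
position: [0.4246, 0.1926, 0.1997]
ee_rot: [0.674, 0.739, -0.0, -0.0]
ft_force: [-1.4, 0.6, -0.5]
grip_width: 0.295
```

```bash
cat >> h.py <<'E'
def nests(im,p,S=(.4577,.254),az=95.3,zr=.04):
    r=np.radians(az-90);ex=np.array([np.cos(r),np.sin(r)]);ey=np.array([-ex[1],ex[0]]);g=cv2.cvtColor(im,cv2.COLOR_BGR2GRAY)
    for i,(a,b) in enumerate(((-31,31),(31,31),(-31,-31),(31,-31))):
        c0=np.array(S)+(a*ex+b*ey)/1e3
        q=np.array([c0+(s*23*ex+t*31*ey)/1e3 for s,t in((-1,-1),(1,-1),(1,1),(-1,1))])
        roi=np.zeros_like(g);cv2.fillConvexPoly(roi,proj(p,np.c_[q,np.full(4,zr)]).astype(np.int32),1)
        m=((g<95)&(roi>0)).astype(np.uint8)
        cs=cv2.findContours(m,cv2.RETR_EXTERNAL,cv2.CHAIN_APPROX_NONE)[0]
        if not cs: print(i,"none");continue
        X=(ray(p,max(cs,key=cv2.contourArea)[:,0,:],zr)[:,:2]-S)*1e3
        u,v=X@ex,X@ey;f=lambda w:np.percentile(w,[3,97])
        print(i,"x range",np.round(f(u),1),"y range",np.round(f(v),1),"centre",np.round([f(u).mean(),f(v).mean()],1),m.sum())
E
python3 - <<'E'
from h import *
go()
im,d,p=shot("wrist");cv2.imwrite("pics/w7.png",im);np.savez("w7.npz",im=im,d=d,**p)
nests(im,p)
E
```

```text
at 13.3667 [0.4246 0.1926 0.1997] az 95.24 F [-1.4  0.6 -0.5] w 0.295 q7 -0.43
0 x range [-51.3 -13.9] y range [ 2.  60.9] centre [-32.6  31.4] 2444
1 x range [13.4 51.5] y range [ 0.9 60.8] centre [32.5 30.9] 2481
2 x range [-53.7 -11.6] y range [-61.1  -0.9] centre [-32.7 -31. ] 2090
3 x range [10.5 49.9] y range [-61.2  -1.9] centre [ 30.2 -31.6] 2093
```

View pics/w7.png

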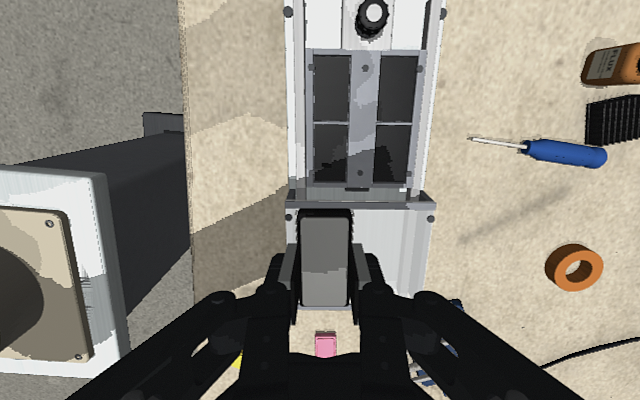

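The module hangs straight in the grip. The four pockets lie around (364,123), with the divider at row 123. I'll refine the shuttle's centre from the edge profiles.

```bash
python3 - <<'E'
from h import *
z=dict(np.load("w7.npz"));p=z;g=cv2.cvtColor(z["im"],cv2.COLOR_BGR2GRAY).astype(int)
for r in(70,85,100,140,155): print(r,g[r,300:430:1][::1].tolist() if r in(85,) else [ (300+i,int(v)) for i,v in enumerate(np.diff(g[r,300:430])) if abs(v)>22])
for c in(325,340,390,403): print(c,[(45+i,int(v)) for i,v in enumerate(np.diff(g[45:195,c])) if abs(v)>22])
E
```

```text
70 [(302, -26), (303, -118), (304, 35), (305, 64), (307, -24), (308, -48), (312, -25), (348, 23), (350, 36), (351, 40), (362, -48), (366, 32), (367, 45), (378, -38), (379, -123), (380, 44), (416, 24), (421, 31), (422, 40), (424, 25), (425, 38)]
85 [204, 204, 209, 193, 109, 88, 154, 153, 151, 150, 152, 158, 129, 51, 72, 65, 63, 64, 64, 64, 62, 64, 63, 63, 63, 63, 63, 63, 61, 63, 61, 61, 61, 62, 62, 61, 60, 60, 60, 60, 61, 59, 60, 60, 58, 58, 58, 56, 74, 68, 102, 164, 160, 157, 158, 157, 156, 154, 152, 154, 156, 163, 177, 176, 174, 175, 175, 175, 174, 173, 171, 172, 172, 170, 170, 170, 171, 179, 144, 19, 63, 59, 58, 58, 58, 58, 57, 57, 57, 57, 57, 56, 54, 56, 54, 54, 54, 54, 52, 53, 52, 52, 52, 52, 53, 51, 50, 51, 50, 50, 51, 49, 52, 47, 32, 75, 144, 172, 159, 157, 155, 155, 154, 158, 183, 209, 203, 204, 205, 203]
100 [(303, -61), (304, -45), (305, 66), (311, -26), (314, -83), (347, 25), (349, 27), (350, 35), (376, -32), (377, -124), (378, 37), (413, 75), (414, 57), (421, 23), (422, 41)]
140 [(303, -39), (304, -124), (305, 72), (306, 42), (311, -25), (312, -68), (347, 45), (348, 56), (349, -24), (374, -71), (375, -46), (409, 82), (410, 56), (417, 25), (418, 26), (425, 27), (428, -25)]
155 [(303, -36), (304, -144), (305, 60), (306, 47), (312, -28), (314, -55), (346, 25), (347, 61), (348, 30), (350, -29), (351, -57), (373, -40), (374, -34), (407, 54), (408, 59), (415, 23), (416, 37)]
325 [(48, -72), (53, -39), (54, -92), (55, 23), (120, 28), (121, 70), (123, -88), (162, -37), (182, 36)]
340 [(47, -58), (54, -129), (55, 27), (120, 35), (121, 62), (123, -45), (124, -68), (158, -36), (182, 30), (187, 27)]
390 [(54, -69), (55, -56), (121, 48), (122, 73), (124, -101), (166, -25), (181, 25), (183, 28)]
403 [(49, -58), (54, -37), (55, -94), (121, 46), (122, 76), (124, -137), (125, 26), (183, 61), (187, 68), (188, 43), (191, -124)]
```

```bash
python3 - <<'E'
from h import *
p=dict(np.load("w7.npz"))
S=ray(p,[(362.6,122.9),(364.5,85),(361.7,140),(332,122.4),(396,123.2)],.04)[:,:2];print(np.round(S,4))
d=S[1]-S[2];print(np.degrees(np.arctan2(d[1],d[0])));d=S[4]-S[3];print(90+np.degrees(np.arctan2(d[1],d[0])))
S=S[0];held(p["im"],p,.2067,(290,360,200,320))
E
```

```text
[[0.4576 0.2541]
 [0.4548 0.2889]
 [0.4589 0.2375]
 [0.4276 0.2519]
 [0.4904 0.2568]]
94.53211425363902
94.50267225717351
px [297 218] [351 310] held centre 425.3808898925781 191.1197052001953 wh (29.568401336669922, 54.35459518432617) 5.23082971572876 offset tool x,y mm -1.7209556228163039 0.6488648600208091
```

```bash
cat >> h.py <<'E'
def nest(i,ox=-1.0,oy=.65,S=(.4576,.2541),az=94.6):
    r=np.radians(az-90);ex=np.array([np.cos(r),np.sin(r)]);ey=np.array([-ex[1],ex[0]])
    a,b=((-31,31),(31,31),(-31,-31),(31,-31))[i]
    return np.array(S)+((a-oy)*ex+(b-ox)*ey)/1e3
E
python3 - <<'E'
from h import *
n=nest(1);print(n)
go((*n,.0997,94.6),(*n,.052,94.6))
E
```

```text
[0.48528587 0.28843096]
at 13.4167 [0.4246 0.1928 0.1997] az 95.26 F [ 0.1 -0.8 -0.4] w 0.294 q7 -0.43
-> [ 89.7  69.2 100. ] roll 0.011
-> [ 0.   0.  47.7] roll 0.0
```

>>> send_rows:
  offset:
    - [18,14,4]
    - [40,30,15]
    - [64,50,35]
    - [84,65,60]
    - [89.7,69.2,85]
  roll: [0,0.005,0.011,0.011,0.011]

```text
clock: 13.83
position: [0.4863, 0.2927, 0.1138]
ee_rot: [0.677, 0.736, 0.001, 0.0]
ft_force: [-0.6, -0.1, -0.3]
grip_width: 0.294
```

>>> send_rows:
  offset:
    - [0,0,20]
    - [0,0,40]
    - [0,0,55]
    - [0,0,62]
    - [0,0,62]
  roll: [0,0,0,0,0]

```text
clock: 14.25
position: [0.4842, 0.2884, 0.0513]
ee_rot: [0.678, 0.735, -0.001, -0.0]
ft_force: [-0.4, 0.8, 0.0]
grip_width: 0.293
```

>>> send_rows:
  offset:
    - [0,0,0]
    - [0,0,0]
    - [0,0,0]
    - [0,0,0]
    - [0,0,0]
  roll: [0,0,0,0,0]

```text
clock: 14.67
position: [0.4852, 0.2895, 0.0535]
ee_rot: [0.678, 0.735, 0.001, -0.0]
ft_force: [-0.2, 0.3, -1.8]
grip_width: 0.296
```

```bash
python3 - <<'E'
from h import *
n=nest(1)
go((*n,.052,94.6),(*n,.044,94.6))
im,d,p=shot("wrist");cv2.imwrite("pics/w8.png",im);np.savez("w8.npz",im=im,d=d,**p)
E
```

```text
at 14.6667 [0.4852 0.2895 0.0535] az 94.7 F [-0.2  0.3 -1.8] w 0.296 q7 -0.42
-> [-1.1 -0.   1.5] roll 0.002
-> [0. 0. 8.] roll 0.0
```

View pics/w8.png

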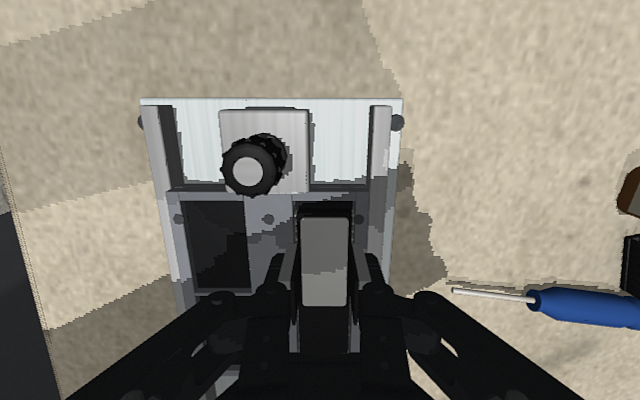

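The module is over nest 1, centred across the pocket (pocket columns 294–356). I'll lower it.

>>> send_rows:
  offset:
    - [-1,0,2]
    - [-1,0,4]
    - [-1,0,6]
    - [-1,0,8]
    - [-1,0,9.5]
  roll: [0,0,0,0,0]

```text
clock: 15.13
position: [0.485, 0.2882, 0.0431]
ee_rot: [0.678, 0.735, -0.0, -0.0]
ft_force: [-2.4, -0.9, 4.4]
grip_width: 0.295
```

>>> send_rows:
  offset:
    - [0,0,0]
    - [0,0,0]
    - [0,0,0]
    - [0,0,0]
    - [0,0,0]
  roll: [0,0,0,0,0]

```text
clock: 15.55
position: [0.485, 0.2883, 0.0433]
ee_rot: [0.677, 0.736, 0.0, -0.0]
ft_force: [-0.0, -0.2, 0.2]
grip_width: 0.293
```

>>> send_rows:
  offset:
    - [0,0,0]
    - [0,0,0]
    - [0,0,0]
    - [0,0,0]
    - [0,0,0]
  roll: [0,0,0,0,0]
  jaw: 0.55

```text
clock: 15.97
position: [0.485, 0.2883, 0.0433]
ee_rot: [0.678, 0.736, 0.0, -0.0]
ft_force: [-0.2, -1.4, -0.3]
grip_width: 0.552
```

>>> send_rows:
  offset:
    - [0,0,-5]
    - [0,0,-15]
    - [0,0,-25]
    - [0,0,-35]
    - [0,0,-35]
  roll: [0,0,0,0,0]

```text
clock: 16.38
position: [0.4864, 0.2891, 0.0813]
ee_rot: [0.678, 0.735, 0.002, 0.0]
ft_force: [1.3, 0.3, 0.5]
grip_width: 0.551
```

>>> send_rows:
  offset:
    - [0,0,0]
    - [0,0,0]
    - [0,0,0]
    - [0,0,0]
    - [0,0,0]
  roll: [0,0,0,0,0]
  jaw: 0

```text
clock: 16.8
position: [0.4848, 0.2881, 0.0779]
ee_rot: [0.678, 0.736, -0.0, -0.0]
ft_force: [-0.6, -0.5, -0.7]
grip_width: 0.002
```

>>> send_rows:
  offset:
    - [0,0,0]
    - [0,0,5]
    - [0,0,12]
    - [0,0,20]
    - [0,0,25]
  roll: [0,0,0,0,0]

```text
clock: 17.22
position: [0.4845, 0.2879, 0.0518]
ee_rot: [0.678, 0.735, -0.001, -0.0]
ft_force: [-0.5, 0.5, 0.6]
grip_width: 0.003
```

>>> send_rows:
  offset:
    - [0,0,2]
    - [0,0,3]
    - [0,0,4]
    - [0,0,5]
    - [0,0,6]
  roll: [0,0,0,0,0]

```text
clock: 17.63
position: [0.4851, 0.2882, 0.0477]
ee_rot: [0.678, 0.735, 0.0, -0.0]
ft_force: [-2.8, -1.0, 4.1]
grip_width: 0.001
```

>>> send_rows:
  offset:
    - [0,0,0.5]
    - [0,0,1]
    - [0,0,1.5]
    - [0,0,2]
    - [0,0,2.5]
  roll: [0,0,0,0,0]

```text
clock: 18.05
position: [0.4852, 0.289, 0.0465]
ee_rot: [0.677, 0.736, 0.001, -0.0]
ft_force: [-8.7, -4.5, 25.4]
grip_width: 0.001
```

>>> send_rows:
  offset:
    - [0,0,0]
    - [0,0,0]
    - [0,0,0]
    - [0,0,0]
    - [0,0,0]
  roll: [0,0,0,0,0]

```text
clock: 18.47
position: [0.4852, 0.289, 0.0465]
ee_rot: [0.677, 0.736, 0.001, -0.0]
ft_force: [-8.3, -3.3, 19.8]
grip_width: 0.0
```

The press reached 25 N and stopped at z = 46.5 mm, so the module is home. Next module.

>>> send_rows:
  offset:
    - [0,0,-20]
    - [0,0,-55]
    - [0,0,-95]
    - [0,0,-135]
    - [0,0,-165]
  roll: [0,0,0,0,0]
  jaw: 0.7

```text
clock: 18.88
position: [0.4857, 0.2885, 0.2133]
ee_rot: [0.678, 0.735, 0.002, 0.0]
ft_force: [1.2, 1.0, -0.2]
grip_width: 0.694
```

>>> send_rows:
  offset:
    - [-30,0,0]
    - [-65,-3,0]
    - [-100,-8,0]
    - [-135,-12,0]
    - [-165,-15,0]
  roll: [0,0,0,0,0]

```text
clock: 19.3
position: [0.4835, 0.1203, 0.2099]
ee_rot: [0.678, 0.735, 0.0, 0.0]
ft_force: [-0.2, -0.6, -0.7]
grip_width: 0.7
```

```bash
python3 - <<'E'
from h import *
im,d,p=shot("wrist");C=cloud(p,d);np.savez("w9.npz",im=im,d=d,**p)
X=np.r_[nest(1,0,0),.047];u,v=proj(p,X)[0].astype(int);b=C[v-8:v+9,u-5:u+6,2];print((u,v),np.percentile(b,[5,50,95]))
X=np.r_[nest(1,31,31),.04];u,v=proj(p,X)[0].astype(int);print("deck",C[v-2:v+3,u-2:u+3,2].mean())
go((.46,-.2,.225,94.6))
E
```

```text
Traceback (most recent call last):
IndexError: index -1 is out of bounds for axis 0 with size 0
```

>>> send_rows:
  offset:
    - [-32,-5,-2]
    - [-66,-10,-4]
    - [-100,-15,-8]
    - [-133,-20,-12]
    - [-165,-25,-15]
  roll: [0,0,0,0,0]

```text
clock: 19.77
position: [0.4722, -0.0455, 0.2252]
ee_rot: [0.678, 0.735, 0.001, 0.0]
ft_force: [0.5, 0.6, -0.5]
grip_width: 0.698
```

>>> send_rows:
  offset:
    - [-35,-5,0]
    - [-70,-10,0]
    - [-105,-15,0]
    - [-135,-20,0]
    - [-152,-24,0]
  roll: [0,0,0,0,0]

```text
clock: 20.18
position: [0.4602, -0.201, 0.2251]
ee_rot: [0.679, 0.734, 0.0, 0.001]
ft_force: [-0.1, 0.4, -0.4]
grip_width: 0.7
```

>>> send_rows:
  offset:
    - [0,0,0]
    - [0,0,0]
    - [0,0,0]
    - [0,0,0]
    - [0,0,0]
  roll: [0,0,0,0,0]

```text
clock: 20.6
position: [0.4611, -0.1962, 0.2247]
ee_rot: [0.677, 0.736, 0.0, -0.0]
ft_force: [-1.1, 0.9, 0.0]
grip_width: 0.696
```

```bash
python3 - <<'E'
from h import *
im,d,p=shot("wrist");cv2.imwrite("pics/w10.png",im);np.savez("w10.npz",im=im,d=d,**p)
mods(im,d,p);go()
E
```

```text
mod 0.4302 -0.2537 wh 25 53 long az 55.3 px [296 211]
mod 0.5241 -0.2246 wh 24 51 long az 58.9 px [372 195]
at 20.65 [ 0.461  -0.1964  0.2248] az 94.8 F [-1.2 -0.1 -0.3] w 0.698 q7 0.44
```

```bash
python3 - <<'E'
from h import *
go((.5242,-.2247,.12,59),(.5242,-.2247,.0075,59))
E
```

```text
at 20.65 [ 0.461  -0.1964  0.2248] az 94.8 F [-1.2 -0.1 -0.3] w 0.698 q7 0.44
-> [-33.5  60.6 104.8] roll 0.625
-> [  0.    0.  112.5] roll 0.0
```

>>> send_rows:
  offset:
    - [-8,15,20]
    - [-18,30,45]
    - [-27,45,75]
    - [-33,58,100]
    - [-33.5,60.6,105]
  roll: [0.12,0.24,0.36,0.48,0.6]
  jaw: 0.6

```text
clock: 21.07
position: [0.5238, -0.2248, 0.1154]
ee_rot: [0.866, 0.501, -0.002, -0.001]
ft_force: [-1.3, 1.2, -1.0]
grip_width: 0.6
```

>>> send_rows:
  offset:
    - [0,0,15]
    - [0,0,20]
    - [0,0,30]
    - [0,0,40]
    - [0,0,40]
  roll: [0.025,0.025,0.025,0.025,0.025]

```text
clock: 21.48
position: [0.5231, -0.225, 0.0782]
ee_rot: [0.87, 0.492, -0.0, -0.001]
ft_force: [-0.3, 0.5, -0.6]
grip_width: 0.6
```

>>> send_rows:
  offset:
    - [0,0,0]
    - [0,0,0]
    - [0,0,0]
    - [0,0,0]
    - [0,0,0]
  roll: [0,0,0,0,0]

```text
clock: 21.9
position: [0.5241, -0.2259, 0.0802]
ee_rot: [0.871, 0.492, 0.0, 0.0]
ft_force: [-0.1, -0.0, 0.2]
grip_width: 0.6
```

```bash
python3 - <<'E'
from h import *
go((.5242,-.2247,.0075,59))
E
```

```text
at 21.9 [ 0.5241 -0.2259  0.0802] az 58.89 F [-0.1 -0.   0.2] w 0.6 q7 0.09
-> [ 1.1 -0.5 72.7] roll -0.002
```

>>> send_rows:
  offset:
    - [1,-0.5,18]
    - [1,-0.5,38]
    - [1,-0.5,58]
    - [1,-0.5,68]
    - [1,-0.5,72.5]
  roll: [0,0,0,0,0]

```text
clock: 22.32
position: [0.5232, -0.2244, 0.006]
ee_rot: [0.871, 0.492, -0.001, -0.001]
ft_force: [0.3, 0.2, 0.8]
grip_width: 0.601
```

>>> send_rows:
  offset:
    - [0,0,0]
    - [0,0,0]
    - [0,0,0]
    - [0,0,0]
    - [0,0,0]
  roll: [0,0,0,0,0]

```text
clock: 22.73
position: [0.5244, -0.2248, 0.008]
ee_rot: [0.871, 0.492, 0.001, 0.0]
ft_force: [0.1, 0.1, 0.4]
grip_width: 0.599
```

>>> send_rows:
  offset:
    - [0,0,0]
    - [0,0,0]
    - [0,0,0]
    - [0,0,0]
    - [0,0,0]
  roll: [0,0,0,0,0]
  jaw: 0.15
  newtons: 80

```text
clock: 23.15
position: [0.5243, -0.2248, 0.0079]
ee_rot: [0.871, 0.492, 0.0, 0.0]
ft_force: [-0.6, 1.1, 6.4]
grip_width: 0.296
```

>>> send_rows:
  offset:
    - [0,0,0]
    - [0,0,0]
    - [0,0,0]
    - [0,0,0]
    - [0,0,0]
  roll: [0,0,0,0,0]

```text
clock: 23.57
position: [0.5243, -0.2248, 0.0079]
ee_rot: [0.871, 0.492, 0.0, 0.0]
ft_force: [-1.0, 1.1, 6.1]
grip_width: 0.294
```

```bash
python3 - <<'E'
from h import *
im,d,p=shot("wrist");np.savez("w11.npz",im=im,d=d,**p);held(im,p,.014)
go((.52,-.22,.17,58.9),(.424,.193,.2,94.6))
E
```

```text
px [301 218] [347 305] held centre 524.87451171875 -225.08187866210938 wh (51.41697692871094, 23.72812271118164) 58.841224670410156 offset tool x,y mm 0.02786161354509253 0.6174187671269575
at 23.6167 [ 0.5243 -0.2248  0.0079] az 58.89 F [-1.9  1.1  6.5] w 0.293 q7 0.15
-> [   1.9   -6.2 -162.1] roll -0.0
-> [ 304.1 -295.5  -30. ] roll -0.623
```

>>> send_rows:
  offset:
    - [0,0,-12]
    - [0,0,-42]
    - [0,0,-80]
    - [0,0,-122]
    - [0,0,-160]
  roll: [0,0,0,0,0]

```text
clock: 24.03
position: [0.5233, -0.2251, 0.17]
ee_rot: [0.871, 0.491, -0.0, 0.0]
ft_force: [0.6, 0.7, -0.6]
grip_width: 0.29
```

>>> send_rows:
  offset:
    - [15,-15,-2]
    - [35,-34,-4]
    - [58,-56,-6]
    - [81,-78,-8]
    - [104,-101,-10]
  roll: [0,0,0,0,0]

```text
clock: 24.45
position: [0.4906, -0.0826, 0.1779]
ee_rot: [0.871, 0.491, 0.0, 0.0]
ft_force: [0.1, -0.1, -0.9]
grip_width: 0.295
```

>>> send_rows:
  offset:
    - [23,-22,-2]
    - [46,-44,-4]
    - [69,-67,-6]
    - [92,-89,-8]
    - [112,-109,-10]
  roll: [0,0,0,0,0]

```text
clock: 24.87
position: [0.4551, 0.0703, 0.1881]
ee_rot: [0.871, 0.492, 0.001, -0.0]
ft_force: [0.3, -0.1, -1.2]
grip_width: 0.292
```

>>> send_rows:
  offset:
    - [20,-20,-2]
    - [40,-40,-4]
    - [60,-60,-6]
    - [80,-79,-8]
    - [90,-87,-10]
  roll: [-0.12,-0.24,-0.36,-0.48,-0.6]

```text
clock: 25.28
position: [0.4265, 0.1938, 0.1979]
ee_rot: [0.683, 0.73, 0.0, -0.0]
ft_force: [-0.5, 0.1, -1.3]
grip_width: 0.293
```

>>> send_rows:
  offset:
    - [0,0,0]
    - [0,0,0]
    - [0,0,0]
    - [0,0,0]
    - [0,0,0]
  roll: [-0.023,-0.023,-0.023,-0.023,-0.023]

```text
clock: 25.7
position: [0.428, 0.1897, 0.1973]
ee_rot: [0.68, 0.734, -0.0, -0.0]
ft_force: [0.3, 0.6, -0.1]
grip_width: 0.291
```

```bash
python3 - <<'E'
from h import *
im,d,p=shot("wrist");np.savez("w12.npz",im=im,d=d,**p);z=monitor.get_obs()["position"][2];held(im,p,z+.0062,(290,360,200,320))
C=cloud(p,d);u,v=proj(p,np.r_[nest(1,0,0),.047])[0].astype(int);b=C[v-8:v+9,u-5:u+6,2];print((u,v),np.percentile(b,[5,50,95]))
u,v=proj(p,np.r_[nest(1,31,31),.04])[0].astype(int);print("deck",C[v-2:v+3,u-2:u+3,2].mean())
n=nest(0,0,.62);go((*n,.11,94.6),(*n,.0525,94.6))
E
```

```text
px [297 218] [351 309] held centre 428.7618713378906 188.0806427001953 wh (29.718591690063477, 53.99821472167969) 4.3767876625061035 offset tool x,y mm -1.8512885881725603 0.6082767129685185
(np.int64(394), np.int64(84)) [0.04596624 0.04729307 0.04850768]
deck 0.05274234941236602
at 25.75 [0.428  0.1899 0.1973] az 94.43 F [-0.2  0.6 -0. ] w 0.293 q7 -0.44
-> [92.6  2.7 87.3] roll -0.003
-> [ 0.   0.  57.5] roll 0.0
```

>>> send_rows:
  offset:
    - [15,0.5,3]
    - [40,1,10]
    - [68,2,30]
    - [86,2.7,55]
    - [92.8,2.7,80]
  roll: [0,0,0,-0.003,-0.003]

```text
clock: 26.17
position: [0.4224, 0.2874, 0.1163]
ee_rot: [0.676, 0.737, 0.001, -0.0]
ft_force: [0.2, 0.6, -1.0]
grip_width: 0.293
```

>>> send_rows:
  offset:
    - [0,0,20]
    - [0,0,40]
    - [0,0,55]
    - [0,0,64]
    - [0,0,64]
  roll: [0,0,0,0,0]

```text
clock: 26.58
position: [0.422, 0.283, 0.0515]
ee_rot: [0.677, 0.736, -0.002, 0.0]
ft_force: [-0.2, -0.1, -0.7]
grip_width: 0.292
```

>>> send_rows:
  offset:
    - [0,0,0]
    - [0,0,0]
    - [0,0,0]
    - [0,0,0]
    - [0,0,0]
  roll: [0,0,0,0,0]

```text
clock: 27.0
position: [0.4233, 0.2838, 0.0539]
ee_rot: [0.677, 0.736, 0.001, -0.0]
ft_force: [-1.3, 0.4, -0.4]
grip_width: 0.295
```

```bash
python3 - <<'E'
from h import *
n=nest(0,-.3,.62);go((*n,.0445,94.6))
E
```

```text
at 27.0 [0.4233 0.2838 0.0539] az 94.75 F [-1.3  0.4 -0.4] w 0.295 q7 -0.45
-> [-1.1  0.2  9.4] roll 0.003
```

>>> send_rows:
  offset:
    - [-1,0,2]
    - [-1,0,4]
    - [-1,0,6]
    - [-1,0,8]
    - [-1,0,9.5]
  roll: [0,0,0,0,0]

```text
clock: 27.42
position: [0.423, 0.2824, 0.0436]
ee_rot: [0.677, 0.736, -0.0, -0.0]
ft_force: [-1.4, -1.1, 4.6]
grip_width: 0.292
```

>>> send_rows:
  offset:
    - [0,0,0]
    - [0,0,0]
    - [0,0,0]
    - [0,0,0]
    - [0,0,0]
  roll: [0,0,0,0,0]

```text
clock: 27.83
position: [0.4232, 0.2825, 0.0438]
ee_rot: [0.677, 0.736, 0.0, -0.0]
ft_force: [0.2, -0.1, -0.7]
grip_width: 0.292
```

>>> send_rows:
  offset:
    - [0,0,0]
    - [0,0,0]
    - [0,0,0]
    - [0,0,0]
    - [0,0,0]
  roll: [0,0,0,0,0]
  jaw: 0.55

```text
clock: 28.25
position: [0.4232, 0.2825, 0.0439]
ee_rot: [0.677, 0.736, 0.0, -0.0]
ft_force: [-0.5, -0.3, -0.2]
grip_width: 0.55
```

>>> send_rows:
  offset:
    - [0,0,-5]
    - [0,0,-15]
    - [0,0,-25]
    - [0,0,-35]
    - [0,0,-35]
  roll: [0,0,0,0,0]

```text
clock: 28.67
position: [0.4244, 0.2834, 0.0815]
ee_rot: [0.677, 0.736, 0.002, -0.0]
ft_force: [0.6, 1.2, 0.5]
grip_width: 0.548
```

>>> send_rows:
  offset:
    - [0,0,0]
    - [0,0,0]
    - [0,0,0]
    - [0,0,0]
    - [0,0,0]
  roll: [0,0,0,0,0]
  jaw: 0

```text
clock: 29.08
position: [0.4229, 0.2823, 0.0785]
ee_rot: [0.677, 0.736, -0.0, 0.0]
ft_force: [-0.1, -0.4, -0.4]
grip_width: -0.001
```

>>> send_rows:
  offset:
    - [0,0,0]
    - [0,0,5]
    - [0,0,12]
    - [0,0,20]
    - [0,0,25]
  roll: [0,0,0,0,0]

```text
clock: 29.5
position: [0.4226, 0.2821, 0.0524]
ee_rot: [0.677, 0.736, -0.001, -0.0]
ft_force: [0.4, -0.2, -0.8]
grip_width: 0.003
```

>>> send_rows:
  offset:
    - [0,0,2]
    - [0,0,3]
    - [0,0,4]
    - [0,0,5]
    - [0,0,6]
  roll: [0,0,0,0,0]

```text
clock: 29.92
position: [0.4233, 0.2825, 0.0481]
ee_rot: [0.677, 0.736, 0.0, -0.0]
ft_force: [-2.0, -1.7, 4.0]
grip_width: -0.002
```

>>> send_rows:
  offset:
    - [0,0,0.5]
    - [0,0,1]
    - [0,0,1.5]
    - [0,0,2]
    - [0,0,3]
  roll: [0,0,0,0,0]

```text
clock: 30.33
position: [0.4236, 0.2829, 0.0463]
ee_rot: [0.677, 0.736, 0.001, -0.0]
ft_force: [-9.8, -7.1, 34.5]
grip_width: -0.004
```

>>> send_rows:
  offset:
    - [0,0,0]
    - [0,0,0]
    - [0,0,0]
    - [0,0,0]
    - [0,0,0]
  roll: [0,0,0,0,0]

```text
clock: 30.75
position: [0.4235, 0.2829, 0.0464]
ee_rot: [0.677, 0.736, 0.001, -0.001]
ft_force: [-8.0, -6.2, 24.0]
grip_width: 0.0
```

>>> send_rows:
  offset:
    - [0,0,-20]
    - [0,0,-55]
    - [0,0,-95]
    - [0,0,-135]
    - [0,0,-172]
  roll: [0,0,0,0,0]
  jaw: 0.6

```text
clock: 31.17
position: [0.4231, 0.2823, 0.2191]
ee_rot: [0.677, 0.736, 0.001, -0.0]
ft_force: [0.7, 0.8, 0.4]
grip_width: 0.606
```

>>> send_rows:
  offset:
    - [-25,-1,0]
    - [-55,-1,0]
    - [-90,-2,0]
    - [-125,-3,0]
    - [-160,-4,0]
  roll: [0,0,0,0,0]

```text
clock: 31.58
position: [0.4322, 0.1213, 0.2167]
ee_rot: [0.677, 0.736, 0.0, -0.0]
ft_force: [1.3, -1.0, -0.0]
grip_width: 0.603
```

>>> send_rows:
  offset:
    - [-35,-1,0]
    - [-70,-2,0]
    - [-105,-2,0]
    - [-140,-3,0]
    - [-172,-4,0]
  roll: [0,0,0,0,0]

```text
clock: 32.0
position: [0.4425, -0.0511, 0.2168]
ee_rot: [0.677, 0.736, 0.001, -0.0]
ft_force: [1.6, -0.3, -0.2]
grip_width: 0.598
```

>>> send_rows:
  offset:
    - [-35,-1,0]
    - [-70,-2,0]
    - [-105,-2,0]
    - [-138,-3,0]
    - [-150,-4,0]
  roll: [0,0,0,0,0]

```text
clock: 32.42
position: [0.4508, -0.2034, 0.2174]
ee_rot: [0.679, 0.734, 0.0, 0.001]
ft_force: [-0.1, -0.2, -0.1]
grip_width: 0.601
```

>>> send_rows:
  offset:
    - [0,0,0]
    - [0,0,0]
    - [0,0,0]
    - [0,0,0]
    - [0,0,0]
  roll: [0,0,0,0,0]

```text
clock: 32.83
position: [0.4514, -0.1977, 0.2167]
ee_rot: [0.676, 0.736, 0.0, -0.0]
ft_force: [-0.2, 0.5, 0.8]
grip_width: 0.599
```

```bash
python3 - <<'E'
from h import *
im,d,p=shot("wrist");cv2.imwrite("pics/w13.png",im);np.savez("w13.npz",im=im,d=d,**p)
mods(im,d,p);go((.4302,-.2537,.08,55.1))
E
```

```text
mod 0.4303 -0.2536 wh 25 52 long az 54.7 px [303 213]
at 32.8833 [ 0.4513 -0.1979  0.2167] az 94.85 F [0.3 0.2 0.7] w 0.598 q7 0.46
-> [-53.8 -25.8 136.7] roll 0.694
```

>>> send_rows:
  offset:
    - [-12,-6,25]
    - [-25,-12,55]
    - [-40,-19,90]
    - [-52,-25,120]
    - [-53.8,-25.8,135]
  roll: [0.12,0.24,0.36,0.48,0.6]

```text
clock: 33.3
position: [0.4273, -0.2556, 0.0786]
ee_rot: [0.866, 0.499, -0.001, -0.001]
ft_force: [-1.3, 0.6, -0.1]
grip_width: 0.6
```

>>> send_rows:
  offset:
    - [0,0,0]
    - [0,0,0]
    - [0,0,0]
    - [0,0,0]
    - [0,0,0]
  roll: [0.095,0.095,0.095,0.095,0.095]

```text
clock: 33.72
position: [0.4306, -0.2542, 0.0823]
ee_rot: [0.886, 0.463, 0.001, 0.0]
ft_force: [-0.8, 0.7, -0.4]
grip_width: 0.604
```

```bash
python3 - <<'E'
from h import *
go((.4303,-.2536,.0078,55.0))
E
```

```text
at 33.7167 [ 0.4306 -0.2542  0.0823] az 55.13 F [-0.8  0.7 -0.4] w 0.604 q7 0.23
-> [ 0.3 -0.6 74.5] roll 0.002
```

>>> send_rows:
  offset:
    - [0,-0.5,18]
    - [0,-0.5,38]
    - [0,-0.5,58]
    - [0,-0.5,70]
    - [0,-0.5,74.5]
  roll: [0,0,0,0,0]

```text
clock: 34.13
position: [0.4292, -0.2536, 0.0062]
ee_rot: [0.887, 0.462, -0.0, -0.001]
ft_force: [-0.7, 0.0, 0.2]
grip_width: 0.599
```

>>> send_rows:
  offset:
    - [0,0,0]
    - [0,0,0]
    - [0,0,0]
    - [0,0,0]
    - [0,0,0]
  roll: [0,0,0,0,0]

```text
clock: 34.55
position: [0.43, -0.2543, 0.0079]
ee_rot: [0.887, 0.461, 0.0, 0.0]
ft_force: [-0.0, -0.1, 0.2]
grip_width: 0.601
```

>>> send_rows:
  offset:
    - [0,0,0]
    - [0,0,0]
    - [0,0,0]
    - [0,0,0]
    - [0,0,0]
  roll: [0,0,0,0,0]
  jaw: 0.15
  newtons: 80

```text
clock: 34.97
position: [0.4297, -0.2543, 0.0078]
ee_rot: [0.887, 0.461, 0.0, -0.0]
ft_force: [-2.2, 1.7, 9.9]
grip_width: 0.293
```

>>> send_rows:
  offset:
    - [0,0,0]
    - [0,0,0]
    - [0,0,0]
    - [0,0,0]
    - [0,0,0]
  roll: [0,0,0,0,0]

```text
clock: 35.38
position: [0.4298, -0.2543, 0.0079]
ee_rot: [0.887, 0.461, 0.0, -0.0]
ft_force: [-2.4, 1.6, 10.5]
grip_width: 0.288
```

```bash
python3 - <<'E'
from h import *
im,d,p=shot("wrist");np.savez("w14.npz",im=im,d=d,**p);held(im,p,.014)
go((.4306,-.2542,.17,55.1),(.415,.12,.2,94.6))
E
```

```text
px [301 215] [348 303] held centre 431.10931396484375 -253.38009643554688 wh (51.66529083251953, 23.817733764648438) 54.90073776245117 offset tool x,y mm 1.5974158336478945 0.5655007499954597
at 35.4333 [ 0.4297 -0.2544  0.0078] az 54.93 F [-3.1  2.8 10.5] w 0.29 q7 0.33
-> [   0.6    0.6 -162.2] roll -0.003
-> [ 298.  -226.9  -30. ] roll -0.689
```

>>> send_rows:
  offset:
    - [0,0,-12]
    - [0,0,-42]
    - [0,0,-80]
    - [0,0,-122]
    - [0,0,-160]
  roll: [0,0,0,0,0]

```text
clock: 35.85
position: [0.4287, -0.2547, 0.1686]
ee_rot: [0.888, 0.461, -0.001, -0.0]
ft_force: [1.5, 1.2, 0.4]
grip_width: 0.293
```

>>> send_rows:
  offset:
    - [15,-11,-2]
    - [35,-27,-4]
    - [60,-46,-6]
    - [84,-64,-8]
    - [108,-82,-10]
  roll: [0,0,0,0,0]

```text
clock: 36.27
position: [0.4244, -0.1165, 0.178]
ee_rot: [0.887, 0.462, 0.002, -0.001]
ft_force: [1.7, 1.1, -0.9]
grip_width: 0.293
```

>>> send_rows:
  offset:
    - [25,-19,-2]
    - [50,-38,-4]
    - [75,-57,-6]
    - [95,-72,-8]
    - [110,-84,-10]
  roll: [0,0,0,0,0]

```text
clock: 36.68
position: [0.4184, 0.0216, 0.1873]
ee_rot: [0.887, 0.462, 0.0, -0.0]
ft_force: [0.8, -0.4, -0.3]
grip_width: 0.293
```

>>> send_rows:
  offset:
    - [20,-15,-2]
    - [40,-30,-4]
    - [60,-45,-6]
    - [75,-57,-8]
    - [80,-61,-10]
  roll: [-0.12,-0.24,-0.36,-0.48,-0.6]

```text
clock: 37.1
position: [0.4143, 0.1227, 0.1973]
ee_rot: [0.708, 0.706, -0.0, -0.0]
ft_force: [0.5, -0.3, -0.3]
grip_width: 0.298
```

>>> send_rows:
  offset:
    - [0,0,0]
    - [0,0,0]
    - [0,0,0]
    - [0,0,0]
    - [0,0,0]
  roll: [-0.09,-0.09,-0.09,-0.09,-0.09]

```text
clock: 37.52
position: [0.4149, 0.1196, 0.1972]
ee_rot: [0.68, 0.733, 0.0, -0.0]
ft_force: [-0.4, 0.3, -0.8]
grip_width: 0.293
```

```bash
python3 - <<'E'
from h import *
im,d,p=shot("wrist");np.savez("w15.npz",im=im,d=d,**p);cv2.imwrite("pics/w15.png",im)
held(im,p,monitor.get_obs()["position"][2]+.0062,(290,360,200,320))
C=cloud(p,d)
for i in(0,1):
    u,v=proj(p,np.r_[nest(i,0,0),.047])[0].astype(int);b=C[v-8:v+9,u-5:u+6,2];print(i,(u,v),np.percentile(b,[5,50,95]))
n=nest(2,1.4,.6);go((*n,.11,94.6),(*n,.0525,94.6))
E
```

```text
px [300 215] [347 303] held centre 415.3395080566406 120.76145935058594 wh (23.5726375579834, 51.839237213134766) 4.848734378814697 offset tool x,y mm 1.085529068426704 0.5595612482843169Traceback (most recent call last):
  File "<stdin>", line 6, in <module>
    return _quantile_unchecked(
        a, q, axis, out, overwrite_input, method, keepdims, weights)
    return _ureduce(a,
                    func=_quantile_ureduce_func,
    ...<5 lines>...
                    overwrite_input=overwrite_input,
                    method=method)
    r = func(a, **kwargs)
    result = _quantile(arr,
                       quantiles=q,
    ...<2 lines>...
                       out=out,
                       weights=wgt)
    slices_having_nans = np.isnan(arr[-1, ...])
                                  ~~~^^^^^^^^^
IndexError: index -1 is out of bounds for axis 0 with size 0
```

View pics/w15.png

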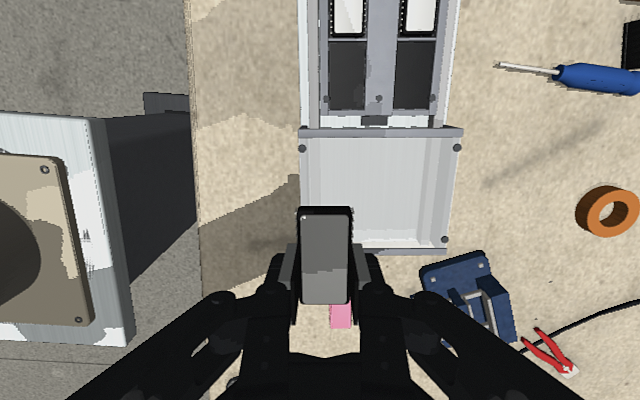

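Modules sit in nests 0 and 1 (top edge of the image, columns 350 and 418). The third is held and nest 2 is free at (347,75).

```bash
python3 - <<'E'
from h import *
n=nest(2,1.3,.58);go((*n,.11,94.6),(*n,.0525,94.6))
E
```

```text
at 37.5667 [0.4149 0.1196 0.1972] az 94.32 F [-0.8  0.8 -0.7] w 0.296 q7 -0.41
-> [98.4 21.3 87.2] roll -0.005
-> [ 0.   0.  57.5] roll 0.0
```

>>> send_rows:
  offset:
    - [20,5,3]
    - [45,10,10]
    - [72,16,30]
    - [92,21,55]
    - [98.4,21.3,80]
  roll: [0,0,0,-0.005,-0.005]

```text
clock: 37.98
position: [0.429, 0.2232, 0.1166]
ee_rot: [0.676, 0.737, 0.001, 0.0]
ft_force: [-0.3, 0.2, -0.3]
grip_width: 0.291
```

>>> send_rows:
  offset:
    - [0,0,20]
    - [0,0,40]
    - [0,0,55]
    - [0,0,64]
    - [0,0,64]
  roll: [0,0,0,0,0]

```text
clock: 38.4
position: [0.4276, 0.219, 0.0518]
ee_rot: [0.678, 0.735, -0.001, 0.0]
ft_force: [0.2, -0.1, -1.1]
grip_width: 0.29
```

>>> send_rows:
  offset:
    - [0,0,0]
    - [0,0,0]
    - [0,0,0]
    - [0,0,0]
    - [0,0,0]
  roll: [0,0,0,0,0]

```text
clock: 38.82
position: [0.4287, 0.2201, 0.0539]
ee_rot: [0.677, 0.736, 0.001, -0.0]
ft_force: [-0.3, 0.5, -0.3]
grip_width: 0.292
```

```bash
python3 - <<'E'
from h import *
n=nest(2,1.3,.58);go((*n,.0445,94.6))
E
```

```text
at 38.8167 [0.4287 0.2201 0.0539] az 94.76 F [-0.3  0.5 -0.3] w 0.292 q7 -0.29
-> [-0.8 -0.1  9.4] roll 0.003
```

>>> send_rows:
  offset:
    - [-0.7,0,2]
    - [-0.7,0,4]
    - [-0.7,0,6]
    - [-0.7,0,8]
    - [-0.7,0,9.5]
  roll: [0,0,0,0,0]

```text
clock: 39.23
position: [0.4284, 0.219, 0.0436]
ee_rot: [0.677, 0.736, -0.0, -0.0]
ft_force: [-2.7, -0.9, 5.3]
grip_width: 0.295
```

>>> send_rows:
  offset:
    - [0,0,0]
    - [0,0,0]
    - [0,0,0]
    - [0,0,0]
    - [0,0,0]
  roll: [0,0,0,0,0]

```text
clock: 39.65
position: [0.4285, 0.2192, 0.0438]
ee_rot: [0.677, 0.736, 0.0, -0.0]
ft_force: [0.7, 0.4, -1.3]
grip_width: 0.297
```

>>> send_rows:
  offset:
    - [0,0,0]
    - [0,0,0]
    - [0,0,0]
    - [0,0,0]
    - [0,0,0]
  roll: [0,0,0,0,0]
  jaw: 0.55

```text
clock: 40.07
position: [0.4285, 0.2191, 0.0438]
ee_rot: [0.677, 0.736, 0.0, -0.0]
ft_force: [0.0, 0.5, 1.3]
grip_width: 0.548
```

>>> send_rows:
  offset:
    - [0,0,-5]
    - [0,0,-15]
    - [0,0,-25]
    - [0,0,-35]
    - [0,0,-35]
  roll: [0,0,0,0,0]

```text
clock: 40.48
position: [0.4297, 0.2199, 0.0813]
ee_rot: [0.677, 0.736, 0.002, -0.0]
ft_force: [0.7, 0.7, -0.4]
grip_width: 0.55
```

>>> send_rows:
  offset:
    - [1,0,0]
    - [1,0,0]
    - [1,0,0]
    - [1,0,0]
    - [1,0,0]
  roll: [0,0,0,0,0]
  jaw: 0

```text
clock: 40.9
position: [0.4282, 0.2199, 0.0785]
ee_rot: [0.677, 0.736, -0.0, 0.0]
ft_force: [-0.2, 0.3, -0.1]
grip_width: -0.002
```

>>> send_rows:
  offset:
    - [0,0,0]
    - [0,0,5]
    - [0,0,12]
    - [0,0,20]
    - [0,0,25]
  roll: [0,0,0,0,0]

```text
clock: 41.32
position: [0.4279, 0.2198, 0.0524]
ee_rot: [0.677, 0.736, -0.001, -0.0]
ft_force: [0.2, 0.2, 0.1]
grip_width: -0.001
```

>>> send_rows:
  offset:
    - [0,0,2]
    - [0,0,3]
    - [0,0,4]
    - [0,0,5]
    - [0,0,6]
  roll: [0,0,0,0,0]

```text
clock: 41.73
position: [0.4286, 0.2201, 0.048]
ee_rot: [0.677, 0.736, 0.0, -0.0]
ft_force: [-2.0, -1.1, 4.5]
grip_width: -0.0
```

>>> send_rows:
  offset:
    - [0,0,0.5]
    - [0,0,1]
    - [0,0,1.5]
    - [0,0,2]
    - [0,0,2.6]
  roll: [0,0,0,0,0]

```text
clock: 42.15
position: [0.4288, 0.2202, 0.0464]
ee_rot: [0.677, 0.736, 0.0, -0.0]
ft_force: [-9.1, -6.5, 31.1]
grip_width: 0.004
```

>>> send_rows:
  offset:
    - [0,0,0]
    - [0,0,0]
    - [0,0,0]
    - [0,0,0]
    - [0,0,0]
  roll: [0,0,0,0,0]

```text
clock: 42.57
position: [0.4288, 0.2202, 0.0464]
ee_rot: [0.677, 0.736, 0.0, -0.0]
ft_force: [-7.6, -5.1, 22.3]
grip_width: -0.001
```

>>> send_rows:
  offset:
    - [0,0,-20]
    - [0,0,-55]
    - [0,0,-95]
    - [0,0,-135]
    - [0,0,-165]
  roll: [0,0,0,0,0]
  jaw: 0.7

```text
clock: 42.98
position: [0.429, 0.2201, 0.2133]
ee_rot: [0.677, 0.736, 0.001, -0.0]
ft_force: [-0.8, 0.8, 0.1]
grip_width: 0.692
```

>>> send_rows:
  offset:
    - [-10,5,-5]
    - [-25,10,-10]
    - [-40,15,-15]
    - [-50,20,-20]
    - [-50,20,-20]
  roll: [0,0,0,0,0]

```text
clock: 43.4
position: [0.4539, 0.1699, 0.2308]
ee_rot: [0.678, 0.735, 0.001, 0.0]
ft_force: [-0.3, -0.2, 0.5]
grip_width: 0.702
```

```bash
python3 - <<'E'
from h import *
im,d,p=shot("wrist");np.savez("w16.npz",im=im,d=d,**p);cv2.imwrite("pics/w16.png",im)
C=cloud(p,d)
for i in(0,1,2):
  for e in(-20,0,20):
    u,v=proj(p,np.r_[nest(i,-e,0),.047])[0].astype(int);b=C[max(v-3,0):v+4,u-4:u+5,2];print(i,e,(u,v),np.round(np.percentile(b,[5,50,95]),4) if b.size else "")
go((.45047,.33909,.16,94.6))
E
```

```text
0 -20 (np.int64(303), np.int64(84)) [0.0462 0.0473 0.0491]
0 0 (np.int64(302), np.int64(63)) [0.046  0.0476 0.0488]
0 20 (np.int64(302), np.int64(41)) [0.046  0.0477 0.0486]
1 -20 (np.int64(363), np.int64(84)) [0.046  0.0472 0.0484]
1 0 (np.int64(364), np.int64(63)) [0.0462 0.0471 0.0482]
1 20 (np.int64(365), np.int64(40)) [0.0459 0.0472 0.0486]
2 -20 (np.int64(304), np.int64(145)) [0.0463 0.0475 0.0486]
2 0 (np.int64(304), np.int64(126)) [0.0461 0.0473 0.0484]
2 20 (np.int64(303), np.int64(107)) [0.046  0.0473 0.0489]
at 43.45 [0.453  0.1713 0.2303] az 94.64 F [-0.9  0.3 -1.5] w 0.704 q7 -0.37
-> [167.5  11.   70.3] roll 0.001
```

View pics/w16.png

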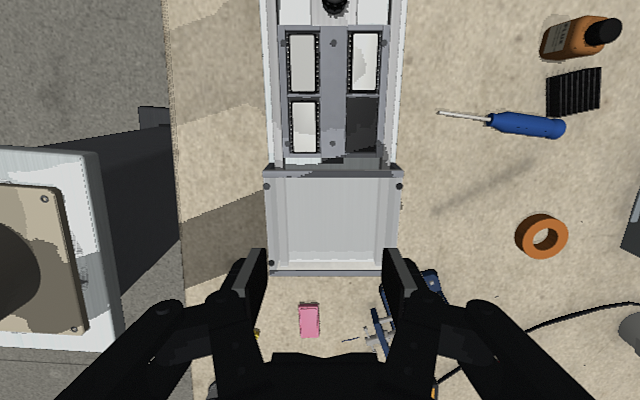

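All three lids read 47.3 mm at both ends, so they are home; nests 0, 1 and 2 are filled and no modules are left on the bench. I'll grip the knob again.

>>> send_rows:
  offset:
    - [33,2,10]
    - [68,4,25]
    - [104,7,45]
    - [140,9,60]
    - [167.5,11,70]
  roll: [0,0,0,0,0]

```text
clock: 43.87
position: [0.4471, 0.3435, 0.1572]
ee_rot: [0.676, 0.737, -0.001, -0.0]
ft_force: [0.4, 0.3, 0.1]
grip_width: 0.697
```

>>> send_rows:
  offset:
    - [0,0,10]
    - [0,0,20]
    - [0,0,30]
    - [0,0,40]
    - [0,0,50]
  roll: [0,0,0,0,0]

```text
clock: 44.28
position: [0.4497, 0.3389, 0.1095]
ee_rot: [0.678, 0.735, 0.0, -0.0]
ft_force: [-0.1, 1.0, -0.2]
grip_width: 0.7
```

>>> send_rows:
  offset:
    - [0,0,0]
    - [0,0,0]
    - [0,0,0]
    - [0,0,0]
    - [0,0,0]
  roll: [0,0,0,0,0]

```text
clock: 44.7
position: [0.4499, 0.34, 0.1108]
ee_rot: [0.677, 0.736, 0.001, -0.0]
ft_force: [0.5, 0.9, 0.7]
grip_width: 0.696
```

```bash
python3 - <<'E'
from h import *
go((.4502,.339,.049,94.6))
E
```

```text
at 44.7 [0.4499 0.34   0.1108] az 94.75 F [0.5 0.9 0.7] w 0.696 q7 -0.43
-> [-1.   0.3 61.8] roll 0.003
```

>>> send_rows:
  offset:
    - [-1,0.3,15]
    - [-1,0.3,32]
    - [-1,0.3,48]
    - [-1,0.3,58]
    - [-1,0.3,62]
  roll: [0,0,0,0,0]

```text
clock: 45.12
position: [0.4494, 0.3384, 0.047]
ee_rot: [0.677, 0.736, -0.001, -0.0]
ft_force: [-0.3, 0.1, 1.1]
grip_width: 0.702
```

>>> send_rows:
  offset:
    - [0,0,0]
    - [0,0,0]
    - [0,0,0]
    - [0,0,0]
    - [0,0,0]
  roll: [0,0,0,0,0]
  jaw: 0.05
  newtons: 70

```text
clock: 45.53
position: [0.4499, 0.3392, 0.0494]
ee_rot: [0.677, 0.736, 0.0, -0.001]
ft_force: [-4.4, -2.4, 6.2]
grip_width: 0.256
```

>>> send_rows:
  offset:
    - [0,0,0]
    - [0,0,0]
    - [0,0,0]
    - [0,0,0]
    - [0,0,0]
  roll: [0,0,0,0,0]

```text
clock: 45.95
position: [0.4499, 0.3392, 0.0494]
ee_rot: [0.677, 0.736, 0.0, -0.0]
ft_force: [-3.9, -1.9, 6.3]
grip_width: 0.26
```

>>> send_rows:
  offset:
    - [0,0,-3]
    - [0,0,-6]
    - [0,0,-9]
    - [0,0,-11]
    - [0,0,-11.5]
  roll: [0,0,0,0,0]

```text
clock: 46.37
position: [0.4499, 0.3389, 0.0599]
ee_rot: [0.677, 0.736, 0.0, -0.0]
ft_force: [2.1, 2.0, -11.0]
grip_width: 0.255
```

```bash
python3 - <<'E'
from h import *
a=np.radians(94.6);t=np.array([.4502,.339])-.07*np.array([np.cos(a),np.sin(a)]);print(t)
go((*t,.06,94.6))
E
```

```text
[0.45581392 0.26922548]
at 46.3667 [0.4499 0.3389 0.0599] az 94.77 F [  2.1   2.  -11. ] w 0.255 q7 -0.39
-> [-70.    0.1  -0.1] roll 0.003
```

>>> send_rows:
  offset:
    - [-5,0,0]
    - [-12,0,0]
    - [-20,0,0]
    - [-28,0,0]
    - [-36,0,0]
  roll: [0,0,0,0,0]

```text
clock: 46.78
position: [0.4528, 0.3021, 0.0596]
ee_rot: [0.677, 0.736, -0.0, -0.0]
ft_force: [1.7, 3.8, -10.7]
grip_width: 0.258
```

>>> send_rows:
  offset:
    - [-8,0,0]
    - [-16,0,0]
    - [-24,0,0]
    - [-30,0,0]
    - [-33.5,0,0]
  roll: [0,0,0,0,0]

```text
clock: 47.2
position: [0.4556, 0.2682, 0.0596]
ee_rot: [0.678, 0.735, -0.0, -0.0]
ft_force: [0.3, 3.3, -10.3]
grip_width: 0.26
```

>>> send_rows:
  offset:
    - [0,0,0]
    - [0,0,0]
    - [0,0,0]
    - [0,0,0]
    - [0,0,0]
  roll: [0,0,0,0,0]

```text
clock: 47.62
position: [0.4555, 0.2692, 0.0595]
ee_rot: [0.677, 0.736, -0.0, 0.0]
ft_force: [0.2, -2.4, -10.5]
grip_width: 0.256
```

```bash
python3 - <<'E'
from h import *
go((.45581,.26922,.06,94.6))
E
```

```text
at 47.6167 [0.4555 0.2692 0.0595] az 94.76 F [  0.2  -2.4 -10.5] w 0.256 q7 -0.3
-> [-0.   0.3 -0.5] roll 0.003
```

>>> send_rows:
  offset:
    - [0,0,2]
    - [0,0,4]
    - [0,0,6]
    - [0,0,8]
    - [0,0,9.5]
  roll: [0,0,0,0,0]

```text
clock: 48.03
position: [0.4555, 0.2696, 0.05]
ee_rot: [0.677, 0.736, -0.0, -0.0]
ft_force: [-3.6, -2.5, -4.5]
grip_width: 0.253
```

>>> send_rows:
  offset:
    - [0,0,0]
    - [0,0,0]
    - [0,0,0]
    - [0,0,0]
    - [0,0,0]
  roll: [0,0,0,0,0]

```text
clock: 48.45
position: [0.4555, 0.2696, 0.0502]
ee_rot: [0.677, 0.736, -0.0, -0.0]
ft_force: [-1.7, -2.4, -7.2]
grip_width: 0.258
```

>>> send_rows:
  offset:
    - [0,0,0]
    - [0,0,0]
    - [0,0,0]
    - [0,0,0]
    - [0,0,0]
  roll: [0,0,0,0,0]
  jaw: 0.6

```text
clock: 48.87
position: [0.4563, 0.27, 0.0507]
ee_rot: [0.677, 0.736, 0.001, 0.0]
ft_force: [-0.1, 0.3, -0.0]
grip_width: 0.604
```

```bash
python3 - <<'E'
from h import *
im,d,p=shot("wrist");np.savez("w17.npz",im=im,d=d,**p);C=cloud(p,d)
m=(np.hypot(C[...,0]-.4556,C[...,1]-.269)<.009)&(C[...,2]>.055);print(m.sum(),np.percentile(C[m][:,2],[5,50,95]))
print(go())
cv2.imwrite("pics/w17.png",im)
E
```

```text
1005 [0.07592118 0.07700459 0.07816973]
at 48.9167 [0.4561 0.2698 0.0506] az 94.76 F [-0.2  0.3  0.4] w 0.601 q7 -0.29
None
```

The knob top reads 77 mm (riding on the strip it would be 83), so the pin has snapped into the middle hole. Last step.

>>> send_rows:
  offset:
    - [0,0,1]
    - [0,0,1]
    - [0,0,1]
    - [0,0,1]
    - [0,0,1]
  roll: [0,0,0,0,0]

```text
clock: 49.33
position: [0.4557, 0.2695, 0.0492]
ee_rot: [0.677, 0.736, 0.0, -0.0]
ft_force: [0.0, -0.5, -0.0]
grip_width: 0.599
```

>>> send_rows:
  offset:
    - [0,0,0]
    - [0,0,0]
    - [0,0,0]
    - [0,0,0]
    - [0,0,0]
  roll: [0,0,0,0,0]
  jaw: 0.05

```text
clock: 49.75
position: [0.4555, 0.2695, 0.0494]
ee_rot: [0.677, 0.736, -0.0, -0.0]
ft_force: [-2.6, -1.0, 5.1]
grip_width: 0.259
```

>>> send_rows:
  offset:
    - [0,0,0]
    - [0,0,0]
    - [0,0,0]
    - [0,0,0]
    - [0,0,0]
  roll: [0,0,0,0,0]

```text
clock: 50.17
position: [0.4555, 0.2695, 0.0495]
ee_rot: [0.677, 0.736, -0.0, -0.0]
ft_force: [-2.3, -0.3, 5.2]
grip_width: 0.258
```

>>> send_rows:
  offset:
    - [0,0,-3]
    - [0,0,-6]
    - [0,0,-9]
    - [0,0,-11]
    - [0,0,-11.5]
  roll: [0,0,0,0,0]

```text
clock: 50.58
position: [0.4554, 0.2694, 0.0607]
ee_rot: [0.677, 0.736, -0.0, -0.0]
ft_force: [2.3, 1.1, -11.5]
grip_width: 0.26
```

```bash
python3 - <<'E'
from h import *
go((.4614,.1995,.06,94.6))
E
```

```text
at 50.5833 [0.4554 0.2694 0.0607] az 94.76 F [  2.3   1.1 -11.5] w 0.26 q7 -0.3
-> [-70.1   0.1   0.7] roll 0.003
```

>>> send_rows:
  offset:
    - [-5,0,0]
    - [-12,0,0]
    - [-20,0,0]
    - [-28,0,0]
    - [-36,0,0]
  roll: [0,0,0,0,0]

```text
clock: 51.0
position: [0.4584, 0.2326, 0.0605]
ee_rot: [0.677, 0.736, -0.0, -0.0]
ft_force: [0.4, 3.5, -11.0]
grip_width: 0.253
```

>>> send_rows:
  offset:
    - [-8,0,0]
    - [-16,0,0]
    - [-24,0,0]
    - [-30,0,0]
    - [-34,0,0]
  roll: [0,0,0,0,0]

```text
clock: 51.42
position: [0.4612, 0.1985, 0.0606]
ee_rot: [0.677, 0.736, -0.0, -0.0]
ft_force: [-2.1, 3.2, -10.1]
grip_width: 0.257
```

>>> send_rows:
  offset:
    - [0,0,0]
    - [0,0,0]
    - [0,0,0]
    - [0,0,0]
    - [0,0,0]
  roll: [0,0,0,0,0]

```text
clock: 51.83
position: [0.4611, 0.1995, 0.0604]
ee_rot: [0.677, 0.736, -0.001, -0.0]
ft_force: [-2.9, -3.1, -11.3]
grip_width: 0.257
```

```bash
python3 - <<'E'
from h import *
go((.4614,.1995,.06,94.6))
E
```

```text
at 51.8333 [0.4611 0.1995 0.0604] az 94.76 F [ -2.9  -3.1 -11.3] w 0.257 q7 -0.2
-> [-0.   0.3  0.4] roll 0.003
```

>>> send_rows:
  offset:
    - [0,0,2]
    - [0,0,4]
    - [0,0,6]
    - [0,0,8]
    - [0,0,10]
  roll: [0,0,0,0,0]

```text
clock: 52.25
position: [0.4612, 0.1998, 0.0505]
ee_rot: [0.677, 0.736, -0.0, -0.0]
ft_force: [-6.1, -3.3, -4.7]
grip_width: 0.259
```

>>> send_rows:
  offset:
    - [0,0,0]
    - [0,0,0]
    - [0,0,0]
    - [0,0,0]
    - [0,0,0]
  roll: [0,0,0,0,0]

```text
clock: 52.67
position: [0.4612, 0.1997, 0.0506]
ee_rot: [0.677, 0.736, -0.0, -0.0]
ft_force: [-4.1, -3.0, -8.6]
grip_width: 0.258
```

>>> send_rows:
  offset:
    - [0,0,0]
    - [0,0,0]
    - [0,0,0]
    - [0,0,0]
    - [0,0,0]
  roll: [0,0,0,0,0]
  jaw: 0.6

```text
clock: 53.08
position: [0.4622, 0.2002, 0.0512]
ee_rot: [0.677, 0.736, 0.001, 0.0]
ft_force: [-0.4, 0.1, -0.3]
grip_width: 0.598
```

>>> send_rows:
  offset:
    - [0,0,-15]
    - [0,0,-45]
    - [0,0,-80]
    - [0,0,-115]
    - [0,0,-150]
  roll: [0,0,0,0,0]

```text
clock: 53.5
position: [0.4616, 0.1994, 0.2026]
ee_rot: [0.677, 0.736, 0.0, 0.0]
ft_force: [1.2, 0.6, 0.3]
grip_width: 0.601
```

>>> send_rows:
  offset:
    - [-15,0,-10]
    - [-30,0,-20]
    - [-50,0,-40]
    - [-65,0,-55]
    - [-70,0,-60]
  roll: [0,0,0,0,0]

```text
clock: 53.92
position: [0.4687, 0.1278, 0.263]
ee_rot: [0.678, 0.735, 0.002, 0.0]
ft_force: [-0.1, -0.5, 1.2]
grip_width: 0.597
```

>>> send_rows:
  offset:
    - [0,0,0]
    - [0,0,0]
    - [0,0,0]
    - [0,0,0]
    - [0,0,0]
  roll: [0,0,0,0,0]

```text
clock: 54.33
position: [0.4669, 0.1306, 0.2599]
ee_rot: [0.677, 0.736, -0.001, 0.0]
ft_force: [-0.6, -0.2, 0.1]
grip_width: 0.606
```

```bash
python3 - <<'E'
from h import *
im,d,p=shot("wrist");C=cloud(p,d)
m=(np.hypot(C[...,0]-.4614,C[...,1]-.1993)<.009)&(C[...,2]>.055);print(m.sum(),np.percentile(C[m][:,2],[5,50,95]))
m=(np.hypot(C[...,0]-.4614,C[...,1]-.1993)<.03)&(C[...,2]>.07);print(C[m].mean(0))
go();cv2.imwrite("pics/w18.png",im)
E
```

```text
238 [0.07566443 0.07689684 0.07843069]
[0.46126672 0.20882717 0.30845339]
at 54.3833 [0.467  0.1305 0.2601] az 94.8 F [-0.  -0.5 -0.8] w 0.6 q7 -0.3
```

View pics/w18.png

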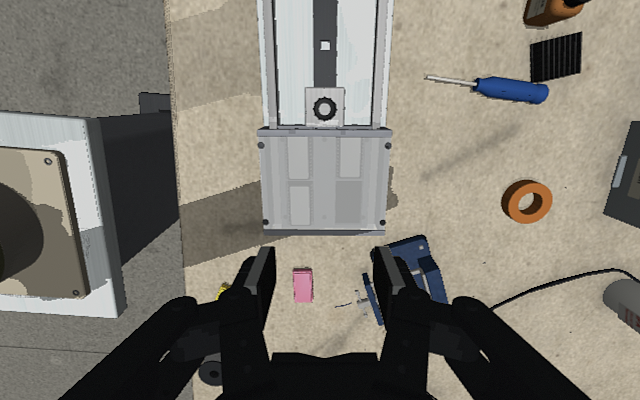

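The shuttle is under the hood with three modules visible through the roof. The knob, at (325,107), has its top at 77 mm, so the pin is down. Everything else looks untouched, so I'm handing in.

```bash
python3 -c "
from workcell import manip;print(manip.hand_in())"
```

```text
the job is handed in; nothing more can be done
None
```

The job is done and handed in at about 54 s of robot time; the hand-in gave no verdict.

**What I did:**
1. I pulled the plunger, slid the shuttle out to the load hole and let the pin snap in.
2. I found three modules on the bench, put them in nests 0, 1 and 2, and pressed each one home with shut fingers.
3. I stepped the shuttle back in, letting the pin snap in at the middle hole and then at the test hole.

**Last checks:**
- **Modules:** before the shuttle went in, all three lids measured about 47.3 mm above the bench; fully home is 47 mm. The pressing force peaked at about 25 to 35 N on the wrist.
- **Pin:** the knob top measured about 76–77 mm at the load, middle and test holes. Pin down is 76 mm; riding on the strip it would be about 83 mm.
- **Final view:** the three modules are visible under the hood and the robot is clear of everything. The other bench items in that view looked untouched. It did not show the coil or one pink decoy, but I never moved near them.

**Disagreements:** different views gave the fixture's angle as 94.5° to 95.3°, and I used 94.6° for the placing. No check failed.

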